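# Nest two tooling-board plugs in their case and shut the lid

### The job

Put the two tooling-board plugs away in their case, each in the nest cut to its own outline. The T-shaped plug is standing on its head: lay it down flat on the bench first, gently and under control because it dents if it topples over, let go of it there, then take it again from above and seat it. When both plugs lie fully down in their nests, press the lid fully shut; leave the tub, the roller and the tin where they are.

Things in the scene. Friction and masses are not known exactly. Their poses are not given: they have to be found in the camera images.
- tee: T-shaped plug of brown tooling board, 0.22 kg, standing upright on its head at the start. Origin: centre of the head's end face (on the bench at first); own z along its 120 mm length: head 64 mm wide (y) to z = 30, then stem 36 mm wide; 40 mm thick (own x) throughout. Centre of mass at z = 53. Own +x points roughly to world -y at the start. Either T face may be up in the nest
- tee_mid (a point): point inside the T-shaped plug, half-way along its length (z = 60 mm), middle of width and thickness; 20 mm above the surface when the plug lies flat on a T face. The board is smooth and firm: pinched with about 8 N by the stem sides, the plug holds its weight yet can turn between the finger pads when it is levered over its bottom edge on the bench
- house: plug of the same brown board, 0.22 kg, outline like a little house: 110 mm long, 50 wide, 40 thick, one end square, the other a centred 90 degree point whose slopes take the last 25 mm. Lies flat on the bench at the start, point roughly to world -y. Origin: centre of underside, half-way along; own x along its length to the point, z up. It goes in the nest this way up
- case: fixed shallow grey case, 240 mm (own x) by 172 mm (own y) outside, 32 mm high, carrying the two foam nests side by side along its x; which nest is at which end varies. Origin: centre of its underside. The lid is hinged along the -y side. Case rim and the tops of both nests are level, 32 mm above the bench
- nest_tee: dark foam nest 112 x 158 x 26 mm fixed in the case, with a T-shaped pocket 16 mm deep, 2 mm clear of the plug all round. Axes as the case; origin: centre of its underside, 6 mm above the bench. The pocket runs along own y: head at the +y end (away from the hinge), stem towards -y. A seated plug stands 24 mm proud of the foam
- nest_tee_seat (a point): where tee_mid is when the T plug is fully seated: over the pocket's middle, 36 mm above the bench (20 mm above the pocket floor)
- nest_house: dark foam nest 112 x 158 x 26 mm fixed in the case, with a house-shaped pocket 16 mm deep, 2 mm clear of the plug all round. Axes as the case; origin: centre of its underside, 6 mm above the bench. The pocket runs along own y: point at the -y end (towards the hinge), square end at +y. A seated plug stands 24 mm proud of the foam
- nest_house_seat (a point): centre of the house-shaped pocket's floor, 16 mm above the bench: where the house plug's origin is when it is fully seated with its own z up
- lid (a joint): angle of the case's lid in rad: 0 fully shut, about 1.6 to 1.85 at the start (open, upright), 1.9 its stop. A hollow grey hood, 240 mm along the hinge, 172 mm from hinge to free edge, 34 mm deep, 0.28 kg. Its stiff hinge keeps it wherever it is left; 2 to 6 N at the free edge moves it. It shuts only over fully seated plugs
- lid_hinge (a point): middle of the lid's hinge line, on the case's -y edge at rim height, 32 mm above the bench; the hinge line is parallel to the case's x
- lid_edge (a point): middle of the lid's free edge at its outer (top) face: when shut it is 172 mm from the hinge along the case's +y and 34 mm above the hinge; the outer face is flat but for three 2 mm ribs
- tub: bystander: white open mixing tub, 90 mm across, 100 mm high; origin centre of its base
- roller: bystander: laminating roller with black handle, about 210 mm long, lying; origin under its middle
- tin: bystander: metal tin with lid, 84 mm across, 75 mm high; origin centre of its base
Not all that is in view belongs to the job. Leave any orange or turquoise look-alike of the tee alone.

How it is judged:
By the outcome, as a careful person would: the job done as asked, in the order asked, and still so for the second after the job is handed in, with the robot touching nothing.
It also fails if it takes over 72 s, if anything falls off the work surface, if the arm or the gripper's body presses on something with over 40 N, if the wrist force passes 120 N, or if a joint passes its speed limit or range.

### The arm

A 6-joint arm with a two-finger parallel gripper is mounted at the origin on the work surface. World frame = base frame: x ahead of the robot, y to its left, z up, the work surface at z = 0. Lengths are in m, angles in rad, forces in N, time in s.
With the tool pointing down it reaches from about 0.425 to 0.925 m from the base axis. Payload 12.5 kg.
Tool frame: the origin (TCP) lies at the very end of the fingers, on their centre line; the grasp point (between the pads) lies 19 mm behind it; z points along the fingers, y is the direction in which the jaws open and shut (so a half turn about z gives the same grasp; the last joint's range is limited). The gripper opens to 85 mm and grips with 20 to 120 N. Pads are 22 mm wide; open, the fingers measure 114 mm over their backs; the gripper's body (76 mm by 85 mm) begins 54 mm behind the grasp point. The pads swing forward as they close: fully open they stand 13 mm farther back than shut.
Start: joints at [1.135, 0.491, 1.559, -0, 1.092, -0.106], TCP at [0.202, 0.591, 0.231] pointing down, gripper open.
Joint ranges: [-3.1, 3.1], [-0.84, 2.19], [0.05, 2.79], [-1.13, 4.28], [0.06, 2.93], [-2.69, 2.69]. Speed limits (rad/s): [2.22, 2.22, 2.79, 3.14, 3.14, 3.14].

### API

Orientations are given as a unit quaternion [x, y, z, w].
In Python, from workcell import * gives the robot as it stands.
- The arm moves only by the tool carry_out, never from a script. Its argument "moves" is one flat list of numbers, 7 for each row, row after row: the shift along the tool's x, y, z in mm, then the turn, a rotation vector about the tool's x, y, z in rad, then the finger opening in mm, from 0 to 85.4. In form: [dx, dy, dz, ax, ay, az, grip, dx, dy, dz, ax, ay, az, grip, ...]. A call has 1 to 8 rows; each row shifts and turns the commanded pose from where the row before left it, along the tool's axes as they then stand; what a row does not reach is not made up. A row lasts 1/12 s, in which the tool goes at most 41.7 mm and 7.16 degrees, less where a joint would pass 70% of its speed; a pose out of reach is approached as far as the arm can. A call is refused whole if a number of a shift passes 41.7 or a number of a turn 0.125, either way. A call with a gripper value outside its range is refused whole. The fingers move at their own pace and stop on an object; "squeeze" is the grip in N (left out, the last holds). Time passes only in rows, so rows that do not move let the fingers close. It gives the time, the measured TCP pose, the force and the opening at its end, in the units of the state.
- read_state(): the state, without advancing time (a new reading comes with each control period).
- snapshot(name): name is "side" or "top"; returns the picture (420x560x3 uint8, red, green, blue); there is no depth.
- camera_model(name): a dict with "K" (3x3 intrinsics, pixels), "rvec" (rotation vector, rad) and "tvec" (3), from world to camera coordinates, as OpenCV has them. Camera axes: x right, y down, z forward; pixel columns grow to the right and rows downward; lengths in m; the calibration is good to about 2 mm. A picture is of the moment at which its call begins. camera_model takes no time and is no camera call.
- hand_in(): hands the job in, once; it reports no verdict.
The state is a dict: "t": time; "qpos": joint angles; "joint_vel": joint speeds; "tau": joint torques, N m; "position": TCP position; "orientation": TCP orientation; "force": force on the tool from outside, world axes, zero at the start; "ft_torque": the same for the moment, N m; "opening": opening from 0.0 (shut) to 1.0 (fully open).
Only numpy, scipy, OpenCV 4.12 (cv2) and the standard library are available. Lean on these libraries where they do the work, as an engineer would, in place of code of your own. Each camera call takes 0.05 s, during which the arm holds its last target.

## Working session

There is one attempt and no reset: what is moved stays moved. The work goes in short steps, Python scripts to look and compute and a tool call to move; the robot and the scene stay as the last step left them, time stands still between calls to the robot, and variables do not carry over. Pictures are saved under pics/ and viewed, and the job is handed in when it is done.

Besides the shell and the picture viewer there is one more tool, called as name(argument=value, ...), one argument or row to a line, values as JSON. carry_out: Moves the arm, as the interface text tells. Its arguments: {"type":"object","properties":{"moves":{"type":"array"},"squeeze":{"type":"number"}},"required":["moves"]}

```bash
ls; mkdir -p pics; cat > h.py <<'E'
from workcell import *
import numpy as np, cv2
from scipy.spatial.transform import Rotation as R
def save(im,n): cv2.imwrite('pics/'+n+'.png',cv2.cvtColor(im,cv2.COLOR_RGB2BGR))
def proj(cam,P):
    m=camera_model(cam); p,_=cv2.projectPoints(np.array(P,float).reshape(-1,3),np.array(m['rvec'],float),np.array(m['tvec'],float),np.array(m['K'],float),None); return p.reshape(-1,2)
def unp(cam,uv,z):
    m=camera_model(cam); Rm=cv2.Rodrigues(np.array(m['rvec'],float))[0]; t=np.array(m['tvec'],float).ravel(); K=np.array(m['K'],float)
    uv=np.array(uv,float).reshape(-1,2); C=-Rm.T@t
    d=(Rm.T@np.linalg.inv(K)@np.c_[uv,np.ones(len(uv))].T).T
    return C+d*((z-C[2])/d[:,2])[:,None]
E
python3 - <<'E'
from h import *
for c in('top','side'):
    save(snapshot(c),c+'0'); m=camera_model(c); Rm=cv2.Rodrigues(np.array(m['rvec'],float))[0]; print(c,m['K'],-Rm.T@np.array(m['tvec']).ravel(), Rm)
s=read_state();print(s)
E
```

```text
pics
top [[432.64321927   0.         285.18497792]
 [  0.         432.64321927 206.06254035]
 [  0.           0.           1.        ]] [0.52877297 0.08387941 1.22956315] [[-0.01815676 -0.99980716  0.00748148]
 [-0.99868248  0.01777612 -0.04813845]
 [ 0.04799618 -0.00834566 -0.99881265]]
side [[442.48419743   0.         278.73464552]
 [  0.         442.48419743 210.54794917]
 [  0.           0.           1.        ]] [ 0.31727258 -0.42675344  0.73042355] [[ 0.87452922 -0.48494154  0.00550885]
 [-0.35481734 -0.64752813 -0.6743975 ]
 [ 0.3306105   0.58782568 -0.73834793]]
{'t': 0.1, 'qpos': array([ 1.13541599e+00,  4.91483506e-01,  1.55939090e+00, -1.28573284e-05,
        1.09168889e+00, -1.05614517e-01]), 'joint_vel': array([ 0.0017997 , -0.00117379, -0.00059416,  0.00065803, -0.002068  ,
        0.00221846]), 'tau': array([ 2.33966486e-03, -6.19451523e+01, -2.62022674e+01, -1.26122936e-04,
        2.88020005e-03, -2.68631402e-05]), 'position': array([0.20229452, 0.5911473 , 0.23079515]), 'orientation': array([ 1.64133883e-01,  9.86437952e-01, -4.69201006e-04, -1.24187886e-04]), 'force': array([-0.20863175,  0.29932282,  0.81134539]), 'ft_torque': array([-0.02237624, -0.00505665, -0.00834933]), 'opening': 1.0004085820100863}
```

View pics/top0.png

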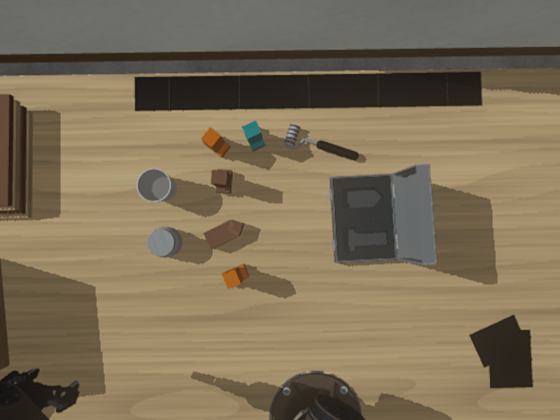

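View pics/side0.png

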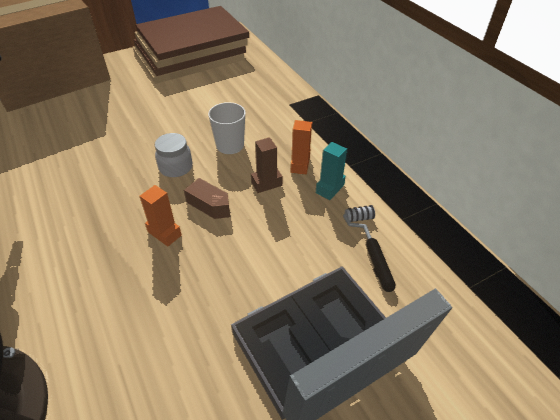

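The brown tee is at top (221,181) and side (266,165). Three look-alikes could be mistaken for it: orange at top (215,142), orange at top (235,276) and turquoise at top (254,135). The house is at top (224,234), tin at (164,242), tub at (155,185), roller at about (325,145), and the case at (365,218) with its hinge on the right. I choose the brown one at (221,181) and check it in close crops.

```bash
python3 - <<'E'
import cv2
t=cv2.imread('pics/top0.png');s=cv2.imread('pics/side0.png')
cv2.imwrite('pics/c1.png',cv2.resize(t[120:260,130:270],(600,600),interpolation=cv2.INTER_CUBIC)) #x4.286
cv2.imwrite('pics/c2.png',cv2.resize(t[155:275,320:450],(780,720),interpolation=cv2.INTER_CUBIC)[:600]) #x6
cv2.imwrite('pics/c3.png',cv2.resize(s[100:240,140:320],(780,607),interpolation=cv2.INTER_CUBIC)[:600]) #x4.333
E
```

```text
(no output)
```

View pics/c1.png

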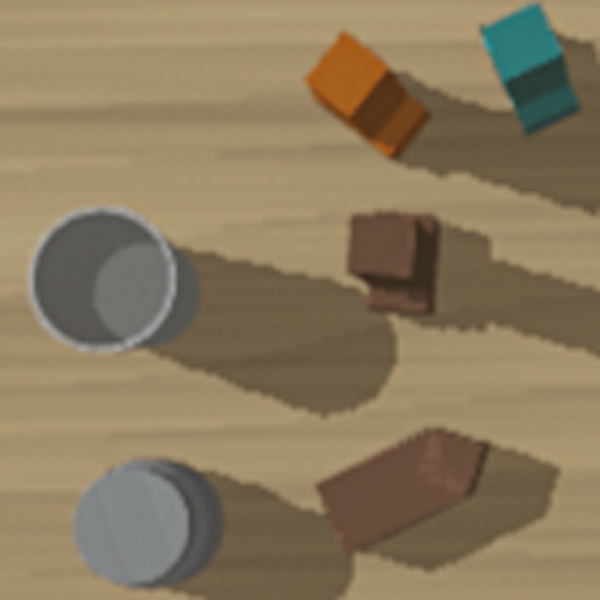

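View pics/c2.png

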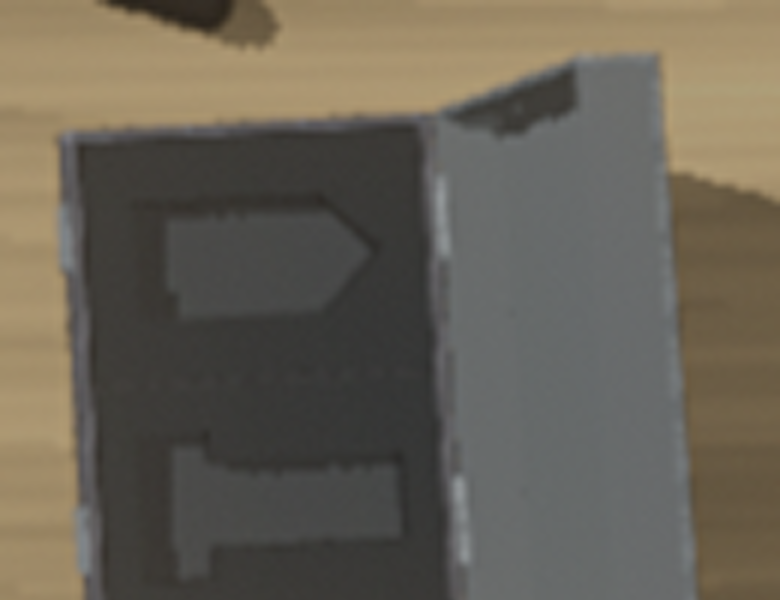

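View pics/c3.png

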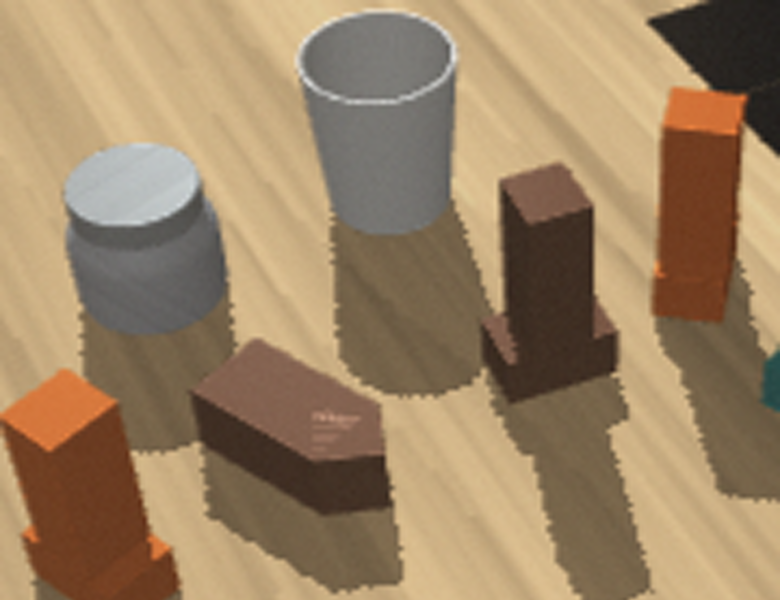

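```bash
python3 - <<'E'
import cv2
t=cv2.imread('pics/top0.png');s=cv2.imread('pics/side0.png')
cv2.imwrite('pics/c4.png',cv2.resize(t[200:275,320:450],(780,450),interpolation=cv2.INTER_CUBIC)) #x6
cv2.imwrite('pics/c5.png',cv2.resize(s[260:420,225:425],(750,600),interpolation=cv2.INTER_CUBIC)) #x3.75
E
```

```text
(no output)
```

View pics/c4.png

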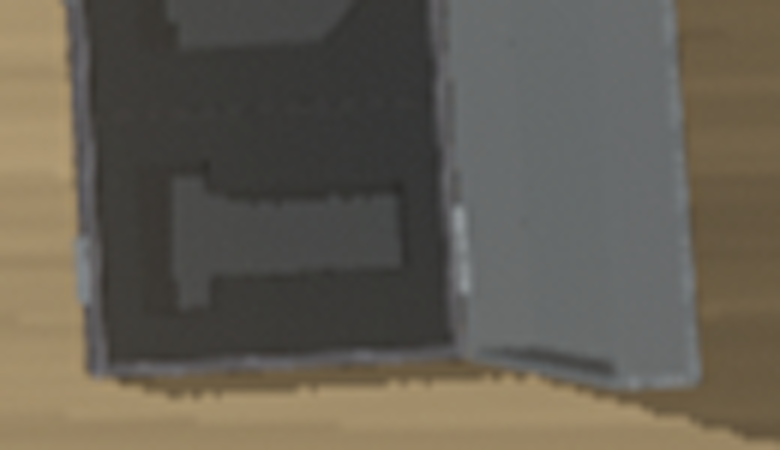

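View pics/c5.png

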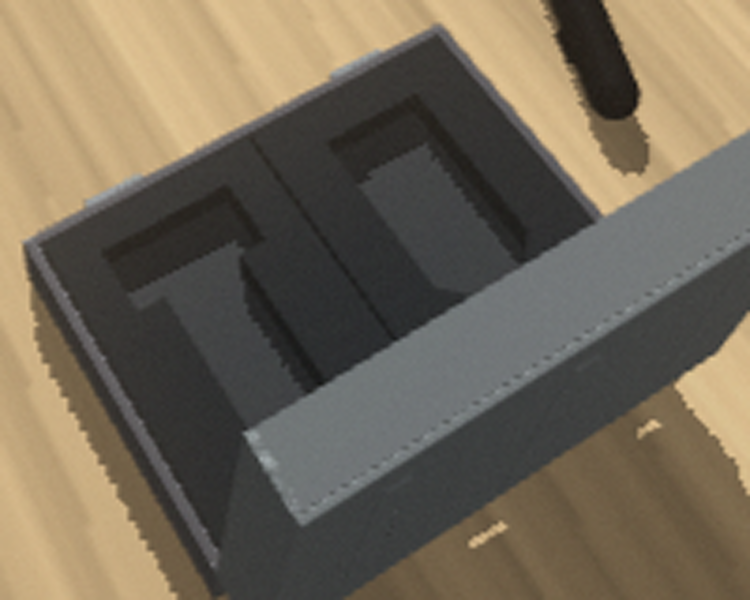

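```bash
cat > fit.py <<'E'
from h import *
from scipy.optimize import least_squares
def cp(off,s,pts): return np.array(off)+(np.array(pts,float)+.5)/s-.5
def fit(obs,x0,n):
    # obs: list (cam, local pts, pix)
    def f(p):
        r=[]
        c,s=np.cos(p[2]),np.sin(p[2])
        for cam,L,px in obs:
            L=np.array(L,float);W=np.c_[p[0]+c*L[:,0]-s*L[:,1],p[1]+s*L[:,0]+c*L[:,1],L[:,2]]
            r.append((proj(cam,W)-px).ravel())
        return np.concatenate(r)
    S=least_squares(f,x0,loss='soft_l1'); print(n,S.x.round(4),'res',f(S.x).reshape(-1,2).round(1).tolist()); return S.x
E
python3 - <<'E'
from fit import *
t1=((130,120),600/140); s3=((140,100),780/180)
x=.02;y=.018;Y=.032
# tee: local x(own x)-> world -y ; image right=-y=+x_own ; image up=+world x = own +y?? (x=-Y => y=+X)
top=[(-x,y,.12),(x,y,.12),(x,-y,.12),(-x,-y,.12)]
f=fit([('top',top,cp(*t1,[(350,215),(417,213),(414,278),(348,272)])),
 ('top',[(x,Y,.03),(x,-Y,.0),],cp(*t1,[(440,216),(433,314)])),
 ('side',[(-x,-y,.12),(-x,y,.12),(x,y,.12),(x,-y,.12)],cp(*s3,[(500,181),(562,164),(593,207),(530,223)])),
 ('side',[(x,-Y,0),(x,Y,0)],cp(*s3,[(515,401),(615,368)]))],[.58,.23,-1.57],'tee')
# house: x toward -y; own y -> +X
hp=[(-.055,.025,.04),(-.055,-.025,.04),(.03,-.025,.04),(.055,0,.04),(.03,.025,.04)]
f=fit([('top',hp,cp(*t1,[(318,488),(348,551),(467,493),(487,446),(437,428)])),
 ('side',[hp[1],hp[0],hp[4],hp[3],hp[2]],cp(*s3,[(193,393),(260,340),(380,405),(386,455),(322,460)])),
 ('side',[(.03,-.025,0),(.055,0,0)],cp(*s3,[(325,514),(390,503)]))],[.46,.23,-1.2],'house')
f=fit([('top',[(.12,.086,.032),(.12,-.086,.032)],cp((320,155),6,[(60,133),(437,117)])),
 ('top',[(-.12,.086,.032),(-.12,-.086,.032)],cp((320,200),6,[(90,378),(462,355)])),
 ('side',[(.12,.086,.032),(-.12,.086,.032)],cp((225,260),3.75,[(438,25),(26,242)]))],[.5,-.15,0],'case')
for n,uv,z in(('tub',(155.5,185),.1),('tin',(161,243),.075)): print(n,unp('top',uv,z))
print('roller',unp('top',[(292,135),(357,157)],.01))
print('others',unp('top',[(213,138),(253,131),(233,277)],.12))
E
```

```text
tee [ 0.6607  0.244  -1.6425] res [[0.2, -0.4], [0.1, 0.9], [-0.0, -0.4], [-0.2, 0.2], [-0.9, -0.6], [0.7, 0.3], [-0.6, -0.7], [0.2, -1.0], [0.6, -0.4], [-0.2, 0.4], [-1.1, 1.0], [0.8, 0.6]]
house [ 0.5185  0.2393 -1.1326] res [[-0.5, -1.1], [0.4, 0.6], [0.6, 0.4], [0.2, -0.8], [-0.3, -0.8], [-0.7, -0.7], [-0.6, -1.0], [0.4, -0.3], [0.3, -0.2], [-1.5, 0.5], [-0.3, 0.5], [0.8, 1.2]]
case [ 0.55   -0.1437  0.0334] res [[0.9, -0.5], [-0.3, -0.9], [0.9, 0.3], [1.0, 0.8], [0.3, -0.9], [-1.7, -0.7]]
tub [[0.64420255 0.41241991 0.1       ]]
tin [[0.49194908 0.40570381 0.075     ]]
roller [[ 0.78941139  0.05062726  0.01      ]
 [ 0.72328459 -0.13286469  0.01      ]]
others [[0.76146126 0.25791481 0.12      ]
 [0.77801821 0.15435658 0.12      ]
 [0.40372159 0.21069706 0.12      ]]
```

```bash
python3 -c "
import workcell;print([n for n in dir(workcell) if not n.startswith('_')])"
cat > ov.py <<'E'
from h import *
def tf(p,L):
    L=np.array(L,float);c,s=np.cos(p[2]),np.sin(p[2]);return np.c_[p[0]+c*L[:,0]-s*L[:,1],p[1]+s*L[:,0]+c*L[:,1],L[:,2]]
def ov(img,cam,polys,box,s,name):
    x0,y0,x1,y1=box
    I=cv2.resize(img[y0:y1,x0:x1],None,fx=s,fy=s,interpolation=cv2.INTER_CUBIC); I=cv2.convertScaleAbs(I,alpha=1.5)
    for W,col in polys:
        q=(proj(cam,W)+.5-np.array([x0,y0]))*s-.5
        cv2.polylines(I,[np.round(q*8).astype(np.int32)],True,col,1,cv2.LINE_AA,3)
    save(I,name)
def z(L,h): return [(a,b,h) for a,b in L]
def teepk(c,g=.002):  # head +y, plug centred along 120 length
    a=.032+g;b=.018+g;l=.06+g;hy=.03-g
    return [(c-a,l),(c+a,l),(c+a,hy),(c+b,hy),(c+b,-l),(c-b,-l),(c-b,hy),(c-a,hy)]
def houpk(c,g=.002):
    w=.025+g;return [(c-w,.055+g),(c+w,.055+g),(c+w,-.03-g*.41),(c,-.055-1.41*g),(c-w,-.03-g*.41)]
def casepolys(p,ct,ch):
    rim=[(.12,.086),(-.12,.086),(-.12,-.086),(.12,-.086)]
    return [(tf(p,z(rim,.032)),(255,0,0)),(tf(p,z(teepk(ct),.032)),(0,255,0)),(tf(p,z(teepk(ct),.016)),(0,255,255)),(tf(p,z(houpk(ch),.032)),(0,255,0)),(tf(p,z(houpk(ch),.016)),(0,255,255)),(tf(p,z([(0,-.08),(0,.08)],.032)),(255,255,0))]
E
python3 - <<'E'
from ov import *
I={c:cv2.cvtColor(cv2.imread(f'pics/{c}0.png'),cv2.COLOR_BGR2RGB) for c in('top','side')}
p=(.55,-.1437,.0334); P=casepolys(p,-.056,.056)
ov(I['top'],'top',P,(325,160,425,270),5.4,'o1'); ov(I['side'],'side',P,(225,260,415,410),4,'o2')
E
```

```text
['MotionError', 'camera_model', 'hand_in', 'read_state', 'snapshot']
```

View pics/o1.png

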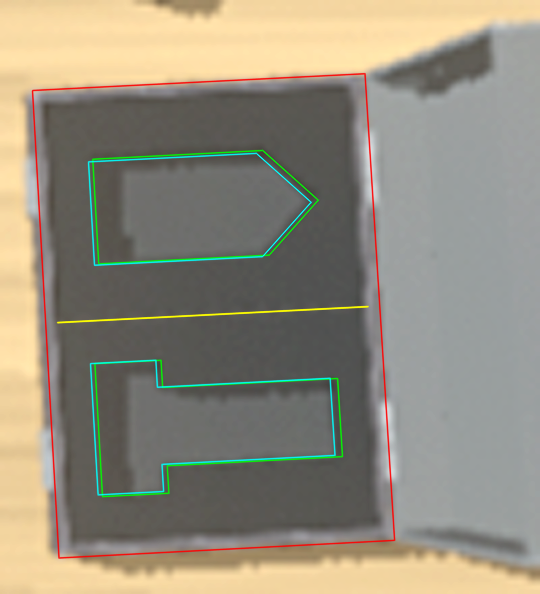

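View pics/o2.png

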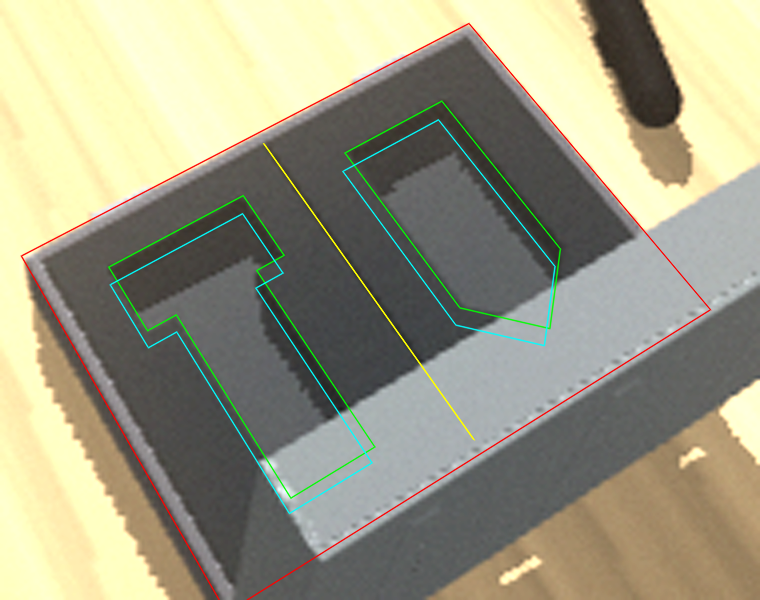

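Overlay: both nests match ±56 mm along case x and are centred in y. The tee nest is the lower one in the top view (pocket about (368,240)) and the house nest the upper one (about (365,195)). The two cameras disagree by about 1 px. Next comes the planning helper and the approach to the brown tee.

```bash
cat > plan.py <<'E'
from h import *
G=.019
def Rtool(a,th=0.):
    u=np.array([np.cos(a),np.sin(a),0]);zt=np.array([0,0,-1.]);x=np.cross(u,zt)
    return R.from_rotvec(u*th)*R.from_matrix(np.c_[x,u,zt])
def plan(wps,mm=35,rad=.12,rd=0.5,verbose=True,start=None):
    """wps: (grasp pos, R, grip, [mm,rad])"""
    s=read_state(); 
    p,q=(np.array(s['position']),R.from_quat(s['orientation'])) if start is None else start
    rows=[]
    for w in wps:
        g,Rt,gr=w[:3]; m=w[3] if len(w)>3 else mm; ra=w[4] if len(w)>4 else rad
        g=np.array(g,float); g0=p+q.apply([0,0,-G]); rv=(q.inv()*Rt).as_rotvec()
        n=max(1,int(np.ceil(max(np.abs(rv).max()/ra, np.linalg.norm(g-g0)*1000/m))))
        q0=q
        for k in range(1,n+1):
            gk=g0+(g-g0)*k/n; Rk=q0*R.from_rotvec(rv*k/n)
            pk=gk+Rk.apply([0,0,G])
            d=np.round(q.inv().apply(pk-p)*1000/rd)*rd; a=np.round((q.inv()*Rk).as_rotvec(),3)
            if np.abs(d).max()>41.5 or np.abs(a).max()>.125: print('LIMIT',d,a)
            rows.append(list(d)+list(a)+[gr]); p=p+q.apply(d/1000); q=q*R.from_rotvec(a)
    f=lambda v:('%.3f'%v).rstrip('0').rstrip('.').replace('-0.','-.') if abs(v)>1e-9 else '0'
    for i in range(0,len(rows),8): print('[',',  '.join(','.join(f(v) for v in r) for r in rows[i:i+8]),']')
    print('end tcp',p.round(4)); return rows
E
python3 - <<'E'
from plan import *
a=-.0717; Ry=Rtool(a,np.radians(-40)); z=Ry.apply([0,0,1])
ox=np.array([np.cos(-1.6425),np.sin(-1.6425),0])
g=np.array([.6607,.244,.063])-.004*ox; print(g,z)
plan([(g-z*.12,Ry,60)])
E
```

```text
[0.66098657 0.24798972 0.063     ] [-0.04604839 -0.64113607 -0.76604444]
[ -33.5,-7,6,0.029,-.037,0.079,60,  -33.5,-4,7,0.028,-.037,0.078,60,  -33.5,-1.5,8.5,0.029,-.037,0.079,60,  -33.5,1.5,10,0.028,-.037,0.078,60,  -32.5,4.5,11,0.029,-.037,0.079,60,  -31.5,7,11.5,0.028,-.037,0.078,60,  -30.5,10,13,0.028,-.037,0.079,60,  -29,12.5,13,0.029,-.037,0.078,60 ]
[ -27,15,14,0.028,-.037,0.079,60,  -25.5,17.5,15,0.029,-.038,0.078,60,  -23.5,20,14.5,0.028,-.037,0.079,60,  -21.5,21.5,15,0.029,-.037,0.078,60,  -18.5,24,15.5,0.029,-.037,0.079,60,  -16.5,25.5,15,0.028,-.037,0.078,60,  -13.5,27.5,14.5,0.029,-.037,0.079,60,  -11,28.5,14.5,0.028,-.037,0.078,60 ]
end tcp [0.6659 0.3126 0.1404]
```

carry_out(
  moves=[-33.5, -7, 6, 0.029, -0.037, 0.079, 60, -33.5, -4, 7, 0.028, -0.037, 0.078, 60, -33.5, -1.5, 8.5, 0.029, -0.037, 0.079, 60, -33.5, 1.5, 10, 0.028, -0.037, 0.078, 60, -32.5, 4.5, 11, 0.029, -0.037, 0.079, 60, -31.5, 7, 11.5, 0.028, -0.037, 0.078, 60, -30.5, 10, 13, 0.028, -0.037, 0.079, 60, -29, 12.5, 13, 0.029, -0.037, 0.078, 60],
)

```text
t: 0.77
position: [0.4376, 0.4506, 0.1849]
orientation: [0.458, 0.87, -0.135, 0.125]
force: [0.7, -0.1, -0.4]
opening: 0.703
```

carry_out(
  moves=[-27, 15, 14, 0.028, -0.037, 0.079, 60, -25.5, 17.5, 15, 0.029, -0.038, 0.078, 60, -23.5, 20, 14.5, 0.028, -0.037, 0.079, 60, -21.5, 21.5, 15, 0.029, -0.037, 0.078, 60, -18.5, 24, 15.5, 0.029, -0.037, 0.079, 60, -16.5, 25.5, 15, 0.028, -0.037, 0.078, 60, -13.5, 27.5, 14.5, 0.029, -0.037, 0.079, 60, -11, 28.5, 14.5, 0.028, -0.037, 0.078, 60],
)

```text
t: 1.43
position: [0.667, 0.312, 0.1402]
orientation: [0.689, 0.639, -0.251, 0.233]
force: [-0.6, 0.5, -0.5]
opening: 0.7
```

```bash
python3 - <<'E'
from plan import *
a=-.0717; Ry=Rtool(a,np.radians(-40)); z=Ry.apply([0,0,1])
ox=np.array([np.cos(-1.6425),np.sin(-1.6425),0])
g=np.array([.6607,.244,.063])-.004*ox
s=read_state();print(s['t'],s['position'],s['qpos'],s['opening'],(R.from_quat(s['orientation']).inv()*Ry).as_rotvec())
save(snapshot('side'),'s1');save(snapshot('top'),'t1')
plan([(g,Ry,60,20)])
E
```

```text
1.4333 [0.66700697 0.31196512 0.14015137] [ 0.53160384  0.9324571   1.06953888 -0.55795389  1.58390838  0.72911994] 0.7004405978291504 [-0.00139279  0.00140573 -0.00357372]
[ 0,-.5,19,-.001,0,-.001,60,  0.5,-.5,19.5,-.001,0.001,-.001,60,  0,-.5,19,-.001,0,0,60,  0,-.5,19.5,-.001,0.001,-.001,60,  0.5,-.5,19,0,0,-.001,60,  0,-.5,19.5,-.001,0.001,-.001,60 ]
end tcp [0.6603 0.2358 0.0484]
```

View pics/s1.png

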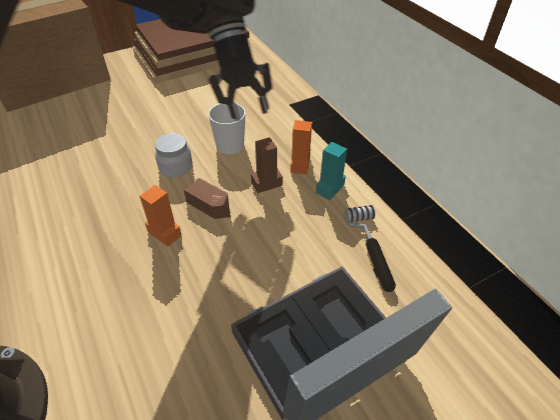

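View pics/t1.png

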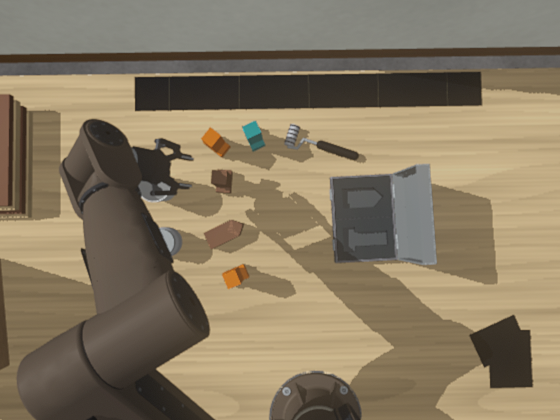

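```bash
python3 - <<'E'
from plan import *
s=read_state();p=np.array(s['position']);q=R.from_quat(s['orientation'])
for c in('top','side'): print(proj(c,[p,p+q.apply([0,.03,0]),p+q.apply([0,-.03,0])]).round(1))
for n in('s1','t1'):
    I=cv2.imread(f'pics/{n}.png'); x0,y0=(200,60) if n=='s1' else (130,120)
    cv2.imwrite(f'pics/{n}c.png',cv2.resize(I[y0:y0+140,x0:x0+140],None,fx=4.28,fy=4.28,interpolation=cv2.INTER_CUBIC))
E
```

```text
[[192.1 173.1]
 [192.9 161.4]
 [191.2 184.9]]
[[255.2 120.3]
 [267.5 117. ]
 [242.6 123.6]]
```

View pics/t1c.png

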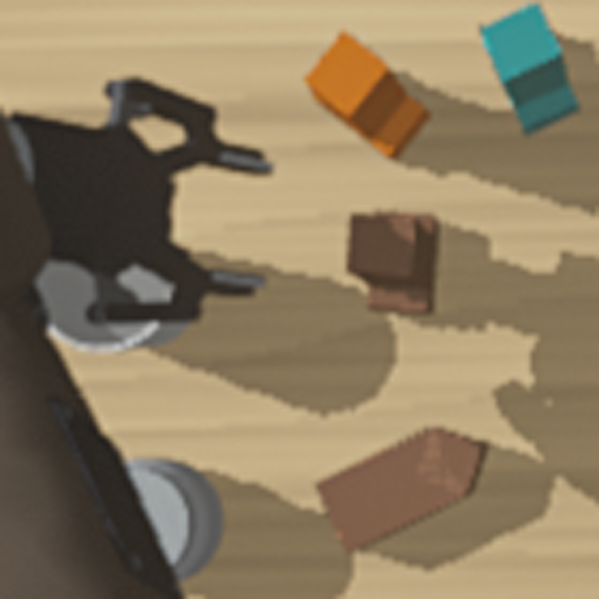

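View pics/s1c.png

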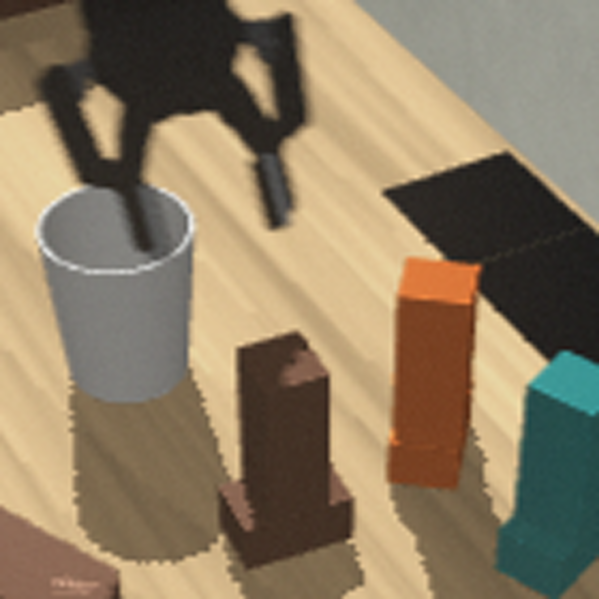

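The tips show mid at top (192,173), where the TCP should project, so the camera agrees to within a pixel. I go in on the tee.

carry_out(
  moves=[0, -0.5, 19, -0.001, 0, -0.001, 60, 0.5, -0.5, 19.5, -0.001, 0.001, -0.001, 60, 0, -0.5, 19, -0.001, 0, 0, 60, 0, -0.5, 19.5, -0.001, 0.001, -0.001, 60, 0.5, -0.5, 19, 0, 0, -0.001, 60, 0, -0.5, 19.5, -0.001, 0.001, -0.001, 60, 0, 0, 0, 0, 0, 0, 60],
)

```text
t: 2.12
position: [0.6565, 0.2378, 0.0485]
orientation: [0.686, 0.643, -0.25, 0.232]
force: [-0.4, -0.1, -0.4]
opening: 0.703
```

```bash
python3 - <<'E'
from plan import *
s=read_state();print(s['t'],s['position'],s['force'])
for c in('side','top'):
    I=snapshot(c); x0,y0=(190,80) if c=='side' else (130,120)
    save(cv2.resize(I[y0:y0+140,x0:x0+140],None,fx=4.28,fy=4.28,interpolation=cv2.INTER_CUBIC),c+'2')
E
```

```text
2.1167 [0.65646419 0.23775156 0.04853303] [-0.41507483 -0.07868591 -0.42271735]
```

View pics/side2.png

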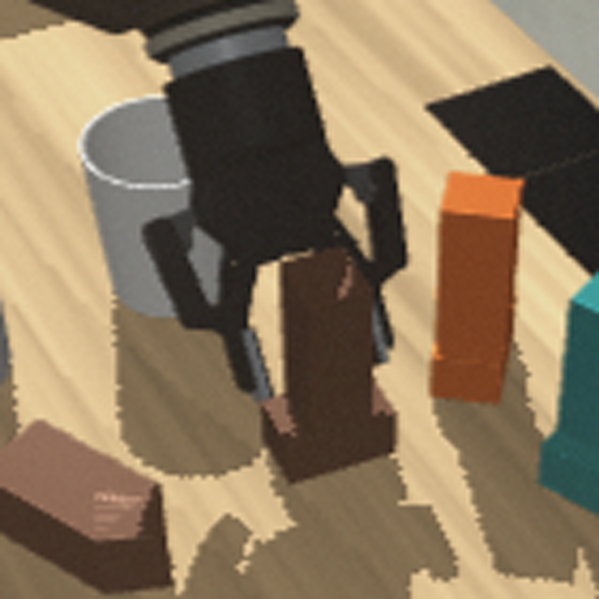

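View pics/top2.png

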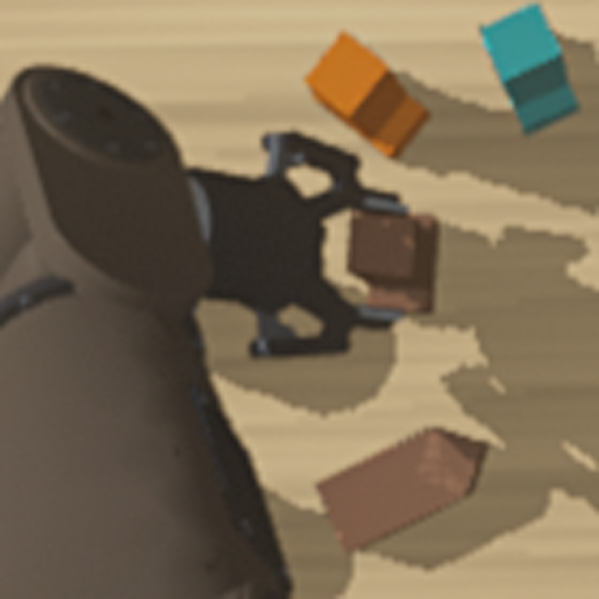

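carry_out(
  moves=[-1, 4, 0, 0, 0, 0, 60, 0, 0, 0, 0, 0, 0, 60, 0, 0, 0, 0, 0, 0, 30, 0, 0, 0, 0, 0, 0, 30, 0, 0, 0, 0, 0, 0, 30, 0, 0, 0, 0, 0, 0, 30, 0, 0, 0, 0, 0, 0, 30],
  squeeze=40,
)

```text
t: 2.8
position: [0.6622, 0.2394, 0.0529]
orientation: [0.686, 0.643, -0.247, 0.233]
force: [0.5, 2.5, 5.5]
opening: 0.41
```

```bash
python3 - <<'E'
from plan import *
s=read_state();print(s['t'],s['position'],s['force'],s['opening']*85.4)
for c in('side','top'):
    I=snapshot(c); x0,y0=(190,80) if c=='side' else (130,120)
    save(cv2.resize(I[y0:y0+140,x0:x0+140],None,fx=4.28,fy=4.28,interpolation=cv2.INTER_CUBIC),c+'3')
E
```

```text
2.8 [0.66222918 0.23938218 0.05290836] [0.48095613 2.50649624 5.45817321] 35.02672606602945
```

View pics/side3.png

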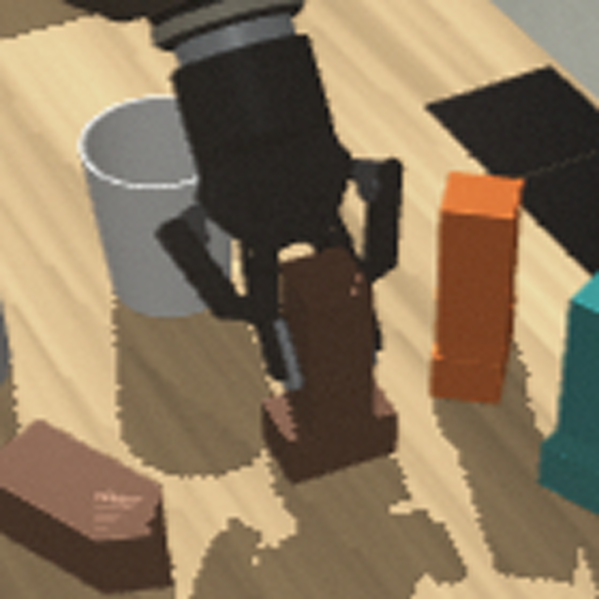

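Gripped: opening 35 mm on the 36 mm stem, light force. I lift slightly, then check.

carry_out(
  moves=[5, 0, -6, 0, 0, 0, 25, 5, 0, -6, 0, 0, 0, 25, 0, 0, 0, 0, 0, 0, 25, 0, 0, 0, 0, 0, 0, 25],
)

```text
t: 3.23
position: [0.6627, 0.255, 0.0545]
orientation: [0.686, 0.643, -0.248, 0.233]
force: [-0.1, 0.1, -2.3]
opening: 0.414
```

```bash
python3 - <<'E'
from plan import *
s=read_state();print(s['t'],s['position'],s['force'],s['opening']*85.4)
q=R.from_quat(s['orientation']);print(s['position']-.019*q.apply([0,0,1]))
I=snapshot('side'); x0,y0=(190,80)
save(cv2.resize(I[y0:y0+140,x0:x0+140],None,fx=4.28,fy=4.28,interpolation=cv2.INTER_CUBIC),'side4')
E
```

```text
3.2333 [0.66272132 0.25495855 0.05447912] [-0.13401236  0.11739738 -2.34191444] 35.31307800471651
[0.66348825 0.26709237 0.06907989]
```

View pics/side4.png

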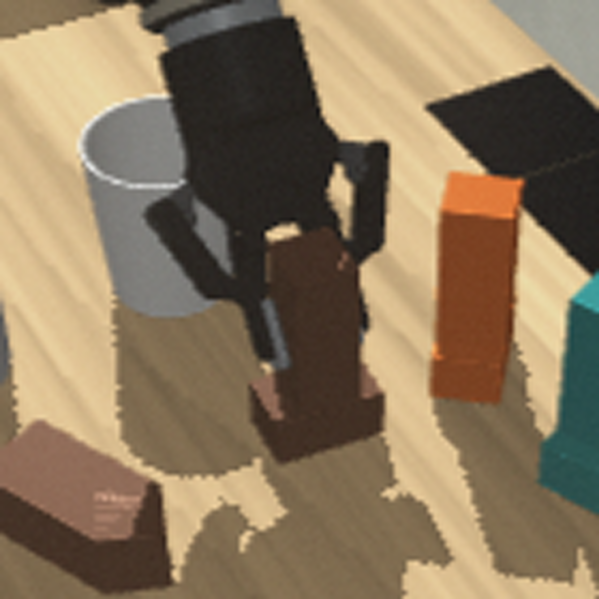

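```bash
python3 - <<'E'
from plan import *
a=-.0717
g=np.array([.6635,.2671,.0691]); w=[(g+[0,0,.016],Rtool(a,np.radians(-40)),25)]
N=7
for k in range(1,N+1):
    f=np.radians(90*k/N); H=.067*np.cos(f)+.0275*np.sin(f)+.012
    w.append(([.6635,.2671-.045*k/N,H],Rtool(a,np.radians(-40)+f),25,30,.115))
r=plan(w); print(len(r))
E
```

```text
[ -10,0,-12.5,0.005,-.004,0.006,25,  0,0,2.5,0,0.112,0,25,  0,0.5,2.5,0,0.113,0,25,  -1,0,1,0,0.112,0,25,  -1,0.5,0.5,0,0.112,0,25,  -.5,0,2,0,0.112,0,25,  -1,0,1.5,0,0.113,0,25,  -1,0.5,3,0,0.112,0,25 ]
[ -1,0,3,0,0.112,0,25,  -2,0.5,4,0,0.112,0,25,  -2.5,0,3.5,0,0.112,0,25,  -3.5,0.5,4,0,0.112,0,25,  -3.5,0,3.5,0,0.113,0,25,  -4.5,0.5,3.5,0,0.112,0,25,  -5.5,0,3,0,0.112,0,25 ]
end tcp [0.6645 0.2366 0.027 ]
15
```

carry_out(
  moves=[-10, 0, -12.5, 0.005, -0.004, 0.006, 25, 0, 0, 2.5, 0, 0.112, 0, 25, 0, 0.5, 2.5, 0, 0.113, 0, 25, -1, 0, 1, 0, 0.112, 0, 25, -1, 0.5, 0.5, 0, 0.112, 0, 25, -0.5, 0, 2, 0, 0.112, 0, 25, -1, 0, 1.5, 0, 0.113, 0, 25, 0, 0, 0, 0, 0, 0, 25],
)

```text
t: 3.95
position: [0.6636, 0.2439, 0.0637]
orientation: [0.733, 0.68, -0.007, 0.007]
force: [-0.5, -0.7, -2.2]
opening: 0.419
```

```bash
python3 - <<'E'
from plan import *
s=read_state();print(s['t'],s['position'],s['force'],s['opening']*85.4,s['qpos'])
I=snapshot('side'); x0,y0=(190,80)
save(cv2.resize(I[y0:y0+140,x0:x0+140],None,fx=4.28,fy=4.28,interpolation=cv2.INTER_CUBIC),'side5')
E
```

```text
3.95 [0.66359779 0.24385616 0.06369123] [-0.5038579  -0.73999908 -2.1993406 ] 35.77344301425714 [ 0.26544091  0.78443928  1.47059261 -0.02350236  0.89236255  0.35641954]
```

View pics/side5.png

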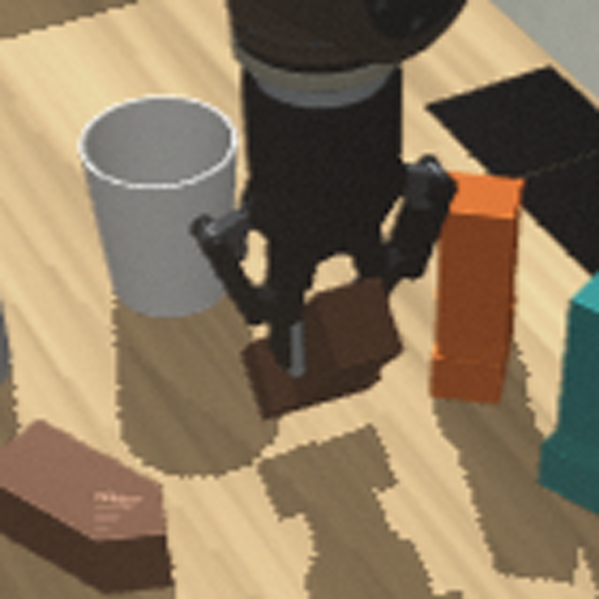

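```bash
python3 - <<'E'
from plan import *
a=-.0717
s=read_state();q=R.from_quat(s['orientation']);g=s['position']-.019*q.apply([0,0,1]);th0=np.degrees((Rtool(a).inv()*q).as_rotvec());print(g,th0)
w=[]
for f in (50,62,76,90):
    F=np.radians(f); H=.067*np.cos(F)+.0275*np.sin(F)+.012
    w.append(([.6635,g[1]-.028*(f-39)/51,H],Rtool(a,np.radians(-40)+F),25,30,.115))
r=plan(w); print(len(r))
E
```

```text
[0.66355313 0.24493845 0.08260106] [-0.02115421 -1.43602321  0.21574806]
[ -1,0,3,0,0.1,-.002,25,  -1.5,0.5,3,0.001,0.1,-.002,25,  -2,0,3.5,0,0.105,0,25,  -2,0.5,3,0,0.104,0,25,  -2.5,0,3,0,0.081,0,25,  -3,0.5,2.5,0,0.082,0,25,  -2.5,0,2.5,0,0.081,0,25,  -3.5,0,2.5,0,0.082,0,25 ]
[ -4,0.5,2,0,0.081,0,25,  -4,0,2,0,0.082,0,25 ]
end tcp [0.6646 0.2315 0.0271]
10
```

carry_out(
  moves=[-1, 0, 3, 0, 0.1, -0.002, 25, -1.5, 0.5, 3, 0.001, 0.1, -0.002, 25, -2, 0, 3.5, 0, 0.105, 0, 25, -2, 0.5, 3, 0, 0.104, 0, 25, -2.5, 0, 3, 0, 0.081, 0, 25, -3, 0.5, 2.5, 0, 0.082, 0, 25, -2.5, 0, 2.5, 0, 0.081, 0, 25, -3.5, 0, 2.5, 0, 0.082, 0, 25],
)

```text
t: 4.67
position: [0.664, 0.238, 0.035]
orientation: [0.684, 0.641, 0.255, -0.239]
force: [-1.0, 0.3, -2.4]
opening: 0.418
```

carry_out(
  moves=[-4, 0.5, 2, 0, 0.081, 0, 25, -4, 0, 2, 0, 0.082, 0, 25, 0, 0, 0, 0, 0, 0, 25],
)

```text
t: 4.92
position: [0.6632, 0.2333, 0.0237]
orientation: [0.662, 0.618, 0.308, -0.292]
force: [-0.4, -0.7, -4.9]
opening: 0.419
```

```bash
python3 - <<'E'
from ov import *
s=read_state();print(s['t'],s['position'],s['force'],s['opening']*85.4,s['qpos'])
q=R.from_quat(s['orientation']);g=s['position']-.019*q.apply([0,0,1]);print(g)
# predicted tee: own frame rotated 90 about u
a=-.0717;Rt=R.from_rotvec(np.radians(90)*np.array([np.cos(a),np.sin(a),0]))*R.from_rotvec([0,0,-1.6425])
def tee(x): return g+Rt.apply(np.array([(x,-.032,0),(x,.032,0),(x,.032,.03),(x,.018,.03),(x,.018,.12),(x,-.018,.12),(x,-.018,.03),(x,-.032,.03)])-[-.0075,0,.067])
P=[(tee(.02),(0,255,0)),(tee(-.02),(0,255,255))]
ov(snapshot('side'),'side',P,(190,80,330,220),4.28,'side6')
ov(snapshot('top'),'top',P,(150,120,290,260),4.28,'top6')
E
```

```text
4.9167 [0.66323594 0.23329326 0.02373112] [-0.42052505 -0.72842612 -4.85163309] 35.773115056550836 [-0.0434403   0.9106603   1.66150341  1.16146927  0.99192452 -0.86348565]
[0.66232943 0.21872825 0.03589824]
```

View pics/side6.png

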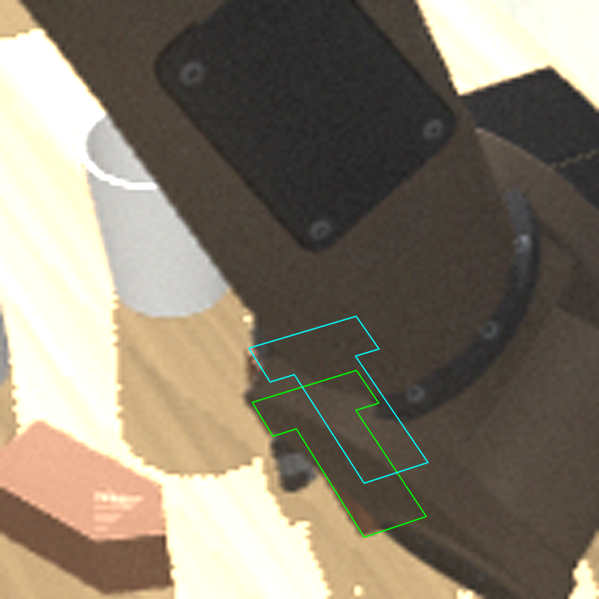

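View pics/top6.png

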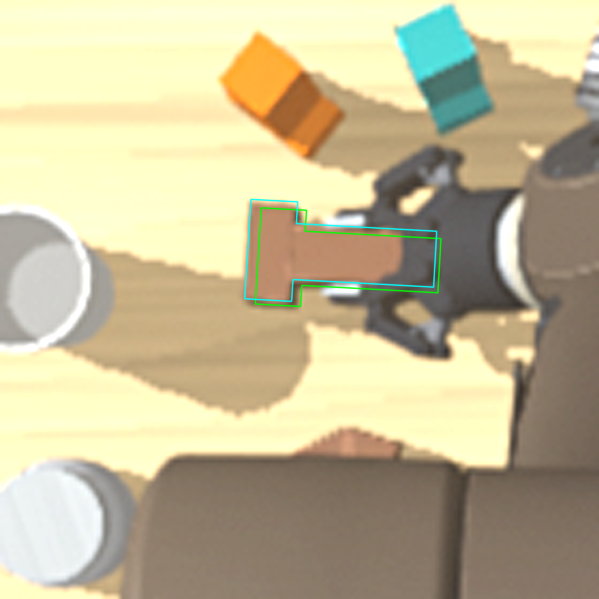

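carry_out(
  moves=[0, 0, 0, 0, 0, 0, 25],
)

```text
t: 5.1
position: [0.6644, 0.2349, 0.0271]
orientation: [0.662, 0.62, 0.308, -0.288]
force: [-0.2, 1.5, -2.0]
opening: 0.414
```

```bash
python3 - <<'E'
from plan import *
s=read_state();q=R.from_quat(s['orientation']);g=s['position']-.019*q.apply([0,0,1]);print(s['t'],g,s['force'],s['joint_vel'].round(3))
T=Rtool(-.0717,np.radians(50));print((q.inv()*T).as_rotvec())
plan([(g-[0,0,.006],T,25,2)],rd=.2)
E
```

```text
5.1 [0.66347332 0.22037759 0.03929508] [-0.24332955  1.49038804 -1.9803933 ] [ 0.003 -0.012  0.003  0.016  0.004 -0.015]
[-0.00439614  0.00158809  0.00372961]
[ -1.6,0,1.2,-.001,0.001,0.001,25,  -1.4,0,1.4,-.002,0,0.001,25,  -1.6,0,1.2,-.001,0.001,0.002,25 ]
end tcp [0.6644 0.2348 0.0211]
```

carry_out(
  moves=[-1.6, 0, 1.2, 0, 0, 0, 25, -1.6, 0, 1.3, 0, 0, 0, 25, -1.6, 0, 1.3, 0, 0, 0, 25, -1.6, 0, 1.3, 0, 0, 0, 25, 0, 0, 0, 0, 0, 0, 25],
)

```text
t: 5.52
position: [0.6644, 0.2339, 0.0183]
orientation: [0.662, 0.619, 0.309, -0.289]
force: [0.2, 0.1, -2.1]
opening: 0.414
```

carry_out(
  moves=[-0.8, 0, 0.6, 0, 0, 0, 25, -0.8, 0, 0.6, 0, 0, 0, 25, 0, 0, 0, 0, 0, 0, 25],
)

```text
t: 5.77
position: [0.6646, 0.2336, 0.0167]
orientation: [0.662, 0.618, 0.309, -0.289]
force: [-0.3, -0.0, -2.0]
opening: 0.416
```

carry_out(
  moves=[-0.8, 0, 0.6, 0, 0, 0, 25, -0.4, 0, 0.3, 0, 0, 0, 25, 0, 0, 0, 0, 0, 0, 25],
)

```text
t: 6.02
position: [0.6647, 0.2336, 0.0162]
orientation: [0.662, 0.619, 0.31, -0.289]
force: [-3.0, -3.1, 5.5]
opening: 0.417
```

carry_out(
  moves=[-0.8, 0, 0.6, 0, 0, 0, 25, 0, 0, 0, 0, 0, 0, 25],
)

```text
t: 6.18
position: [0.6647, 0.2336, 0.016]
orientation: [0.661, 0.619, 0.31, -0.289]
force: [-4.8, -4.4, 11.4]
opening: 0.413
```

carry_out(
  moves=[0.4, 0, -0.3, 0, 0, 0, 25, 0, 0, 0, 0, 0, 0, 25, 0, 0, 0, 0, 0, 0, 25],
  squeeze=20,
)

```text
t: 6.43
position: [0.6647, 0.2336, 0.016]
orientation: [0.662, 0.619, 0.31, -0.289]
force: [-2.5, -3.3, 7.9]
opening: 0.415
```

carry_out(
  moves=[0, 0, 0, 0, 0, 0, 38, 0, 0, 0, 0, 0, 0, 40, 0, 0, 0, 0, 0, 0, 50, 0, 0, 0, 0, 0, 0, 60, 0, 0, 0, 0, 0, 0, 60],
)

```text
t: 6.85
position: [0.6645, 0.2336, 0.0146]
orientation: [0.662, 0.619, 0.309, -0.289]
force: [-0.2, 1.1, -0.6]
opening: 0.703
```

```bash
python3 - <<'E'
from plan import *
s=read_state();q=R.from_quat(s['orientation']);g=s['position']-.019*q.apply([0,0,1]);print(s['t'],g,s['force'],s['opening']*85.4)
save(snapshot('top'),'t7')
T=q
z=q.apply([0,0,1])
plan([(g-z*.10+[0,0,0.05],T,60,25)],rd=.5)
E
```

```text
6.85 [0.66355057 0.21902225 0.02676114] [-0.18073074  1.08118118 -0.59411251] 60.01395309001654
[ 6.5,0,-22,0,0,0,60,  6.5,0,-22,0,0,0,60,  6,0,-22,0,0,0,60,  6.5,0,-22,0,0,0,60,  6.5,0,-22,0,0,0,60,  6.5,0,-22,0,0,0,60 ]
end tcp [0.6593 0.1572 0.1289]
```

View pics/t7.png

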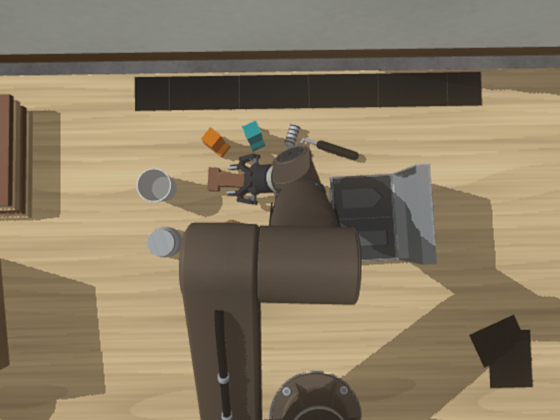

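carry_out(
  moves=[6.5, 0, -22, 0, 0, 0, 60, 6.5, 0, -22, 0, 0, 0, 60, 6, 0, -22, 0, 0, 0, 60, 6.5, 0, -22, 0, 0, 0, 60, 6.5, 0, -22, 0, 0, 0, 60, 6.5, 0, -22, 0, 0, 0, 60],
)

```text
t: 7.4
position: [0.6591, 0.1566, 0.1297]
orientation: [0.662, 0.619, 0.309, -0.289]
force: [0.8, -0.3, 0.4]
opening: 0.706
```

```bash
python3 - <<'E'
from plan import *
s=read_state();q=R.from_quat(s['orientation']);g=s['position']-.019*q.apply([0,0,1]);print(s['t'],g)
save(snapshot('top'),'t8')
save(snapshot('side'),'s8')
plan([([.60,.02,.28],Rtool(-.0717),85,35)])
E
```

```text
7.4 [0.65810779 0.14207811 0.1419474 ]
[ 1,-6.5,-23,0,-.109,0,85,  -1.5,-6,-23,0.001,-.109,0.001,85,  -4,-6.5,-23.5,0.001,-.11,0,85,  -7,-6,-22.5,0,-.109,0.001,85,  -9,-6.5,-22,0.001,-.109,0,85,  -11,-6.5,-21.5,0,-.109,0.001,85,  -14,-6,-20,0,-.109,0,85,  -15.5,-6.5,-19,0.001,-.109,0.001,85 ]
end tcp [0.6    0.0201 0.2612]
```

View pics/t8.png

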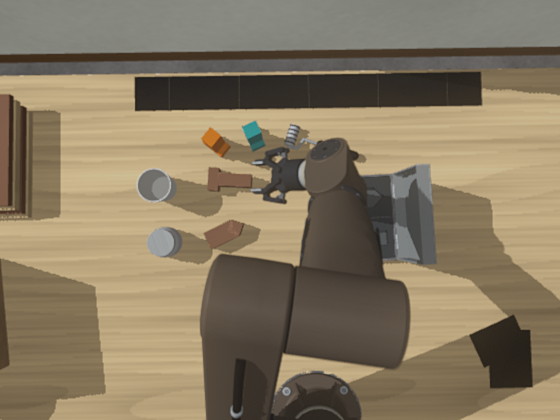

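View pics/s8.png

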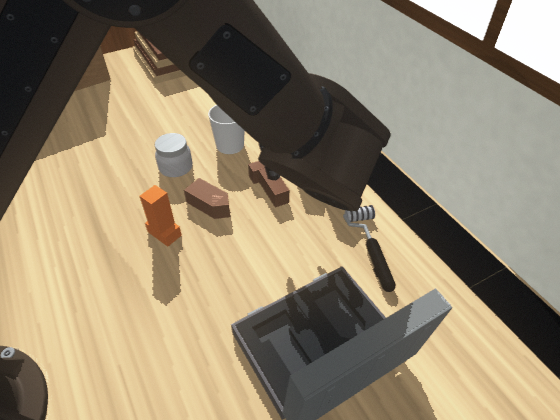

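The tee lies flat on the bench: head at top (213,179), stem end at about (252,182). The house is untouched.

carry_out(
  moves=[1, -6.5, -23, 0, -0.109, 0, 85, -1.5, -6, -23, 0.001, -0.109, 0.001, 85, -4, -6.5, -23.5, 0.001, -0.11, 0, 85, -7, -6, -22.5, 0, -0.109, 0.001, 85, -9, -6.5, -22, 0.001, -0.109, 0, 85, -11, -6.5, -21.5, 0, -0.109, 0.001, 85, -14, -6, -20, 0, -0.109, 0, 85, -15.5, -6.5, -19, 0.001, -0.109, 0.001, 85],
)

```text
t: 8.17
position: [0.5994, 0.0211, 0.2592]
orientation: [0.731, 0.682, -0.003, 0.0]
force: [0.5, -0.6, 0.0]
opening: 0.997
```

```bash
python3 - <<'E'
from plan import *
s=read_state();print(s['t'],s['position'])
I=snapshot('top');save(I,'t9'); S=snapshot('side');save(S,'s9')
save(cv2.resize(I[150:260,190:290],None,fx=6,fy=6,interpolation=cv2.INTER_CUBIC)[:600],'t9c')
save(cv2.resize(S[130:230,170:300],None,fx=6,fy=6,interpolation=cv2.INTER_CUBIC),'s9c')
E
```

```text
8.1667 [0.59937974 0.02106308 0.25920184]
```

View pics/t9c.png

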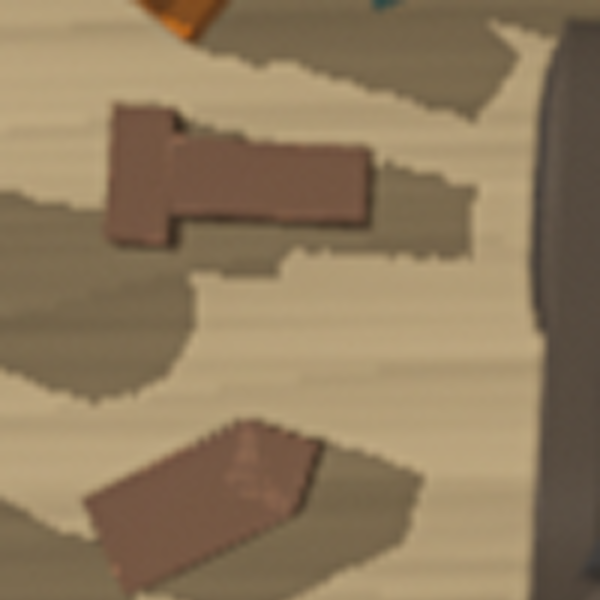

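View pics/s9c.png

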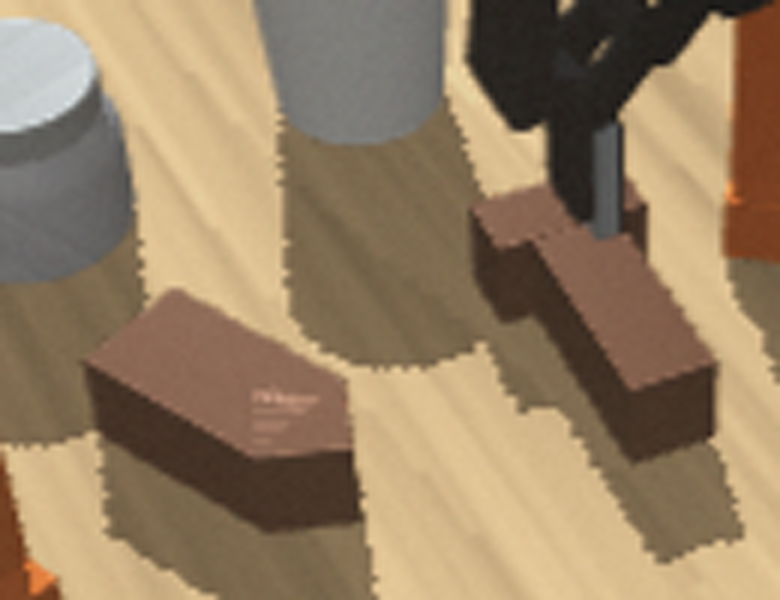

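```bash
python3 - <<'E'
from fit import *
from ov import *
T=((190,150),6);S=((170,130),6)
h=.04;tp=[(.032,.06,h),(-.032,.06,h),(.032,.03,h),(-.032,.03,h),(.018,-.06,h),(-.018,-.06,h)]
o1=('top',tp,cp(*T,[(115,102),(107,240),(176,108),(168,245),(368,146),(364,222)]))
o2=('side',[(-.032,.06,h),(-.032,.03,h),(-.018,-.06,h),(.018,-.06,h),(-.018,-.06,0),(.018,-.06,0),(-.032,.03,0)],cp(*S,[(472,208),(500,248),(632,391),(715,366),(640,462),(715,435),(505,320)]))
for o in([o1],[o2],[o1,o2]): te=fit(o,[.66,.22,0],'tee')
hp=[(-.055,.025,.04),(-.055,-.025,.04),(.03,-.025,.04),(.055,0,.04),(.03,.025,.04)]
o1=('top',hp,cp(*T,[(85,500),(128,592),(300,512),(323,440),(250,418)]))
o2=('side',[hp[1],hp[0],hp[4],hp[3],hp[2],(.03,-.025,0),(.055,0,0)],cp(*S,[(85,362),(172,288),(347,380),(355,448),(258,458),(270,530),(358,520)]))
for o in([o1],[o2],[o1,o2]): ho=fit(o,[.52,.24,-1.13],'house')
rd=lambda n:cv2.cvtColor(cv2.imread(f'pics/{n}.png'),cv2.COLOR_BGR2RGB)
P=[(tf(te,z(teepk(0,0),.04)),(0,255,0)),(tf(te,z(teepk(0,0),.0)),(0,255,255)),(tf(ho,hp),(0,255,0))]
ov(rd('t9'),'top',P,(190,150,290,250),5.5,'o9t');ov(rd('s9'),'side',P,(170,130,300,230),5.5,'o9s')
E
```

```text
tee [ 0.6626  0.2269 -0.0664] res [[-0.6, 0.1], [-0.6, 0.2], [0.1, -0.4], [0.1, -0.1], [0.4, -0.1], [0.4, 0.2]]
tee [ 0.664   0.2267 -0.0726] res [[-0.2, -1.1], [0.1, 0.1], [-0.1, -0.1], [0.9, -0.8], [-1.4, 0.5], [0.5, 0.2], [-0.1, 0.6]]
tee [ 0.6633  0.2267 -0.0668] res [[-0.5, -0.2], [-0.5, -0.1], [0.2, -0.6], [0.2, -0.4], [0.5, -0.3], [0.4, 0.0], [-0.5, -0.9], [-0.2, 0.3], [-0.2, -0.0], [0.7, -0.7], [-1.5, 0.6], [0.3, 0.2], [-0.4, 0.8]]
house [ 0.5182  0.2389 -1.1324] res [[-0.3, -0.5], [0.4, 0.6], [-0.3, 0.3], [0.1, 0.0], [0.1, -0.5]]
house [ 0.5181  0.2399 -1.1199] res [[-0.7, -0.2], [0.2, -0.5], [-0.0, -0.4], [0.2, -0.1], [-0.2, 0.2], [-0.3, 0.6], [1.1, 0.3]]
house [ 0.5181  0.2395 -1.1248] res [[-0.5, -0.2], [0.3, 0.8], [-0.4, 0.2], [-0.1, -0.1], [-0.2, -0.5], [-0.5, -0.1], [0.4, -0.4], [0.1, -0.2], [0.2, 0.1], [-0.2, 0.4], [-0.3, 0.8], [1.1, 0.5]]
```

View pics/o9t.png

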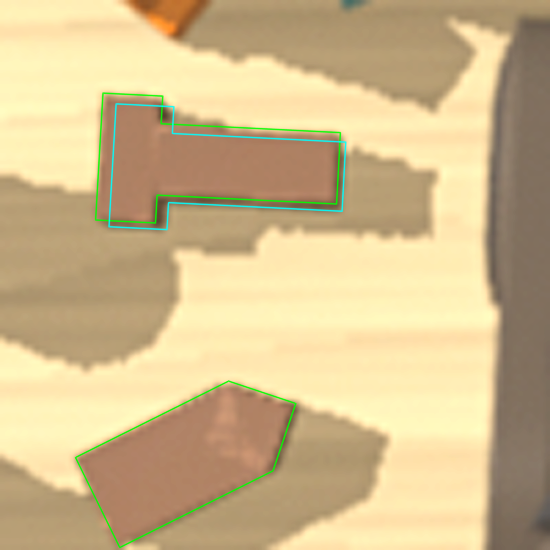

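View pics/o9s.png

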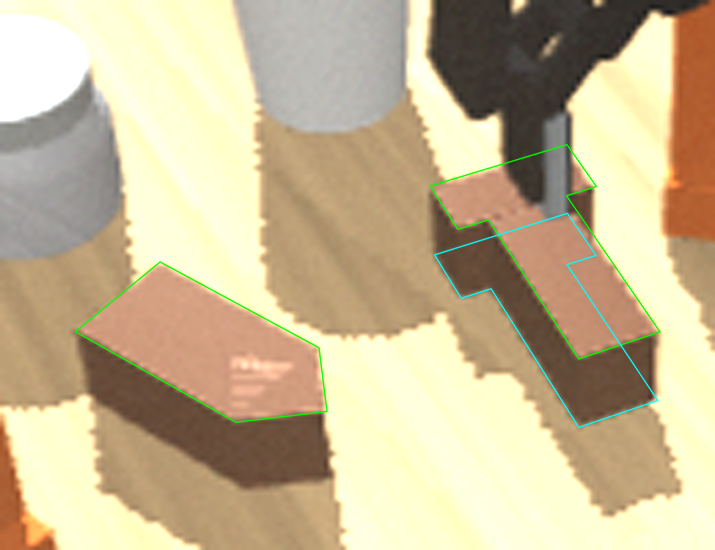

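```bash
python3 - <<'E'
from ov import *
rd=lambda n:cv2.cvtColor(cv2.imread(f'pics/{n}.png'),cv2.COLOR_BGR2RGB)
P=casepolys((.55,-.1437,.0334),-.056,.056)
rim=[(.12,.086),(-.12,.086),(-.12,-.086),(.12,-.086)]
P.append((tf((.55,-.1437,.0334),z(rim,0)),(255,128,255)))
I=rd('top0');ov(I,'top',P,(325,165,405,220),9.5,'oa');ov(I,'top',P,(325,215,405,270),9.5,'ob')
ov(rd('side0'),'side',P,(228,260,328,335),7.8,'oc')
E
```

```text
(no output)
```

View pics/oa.png

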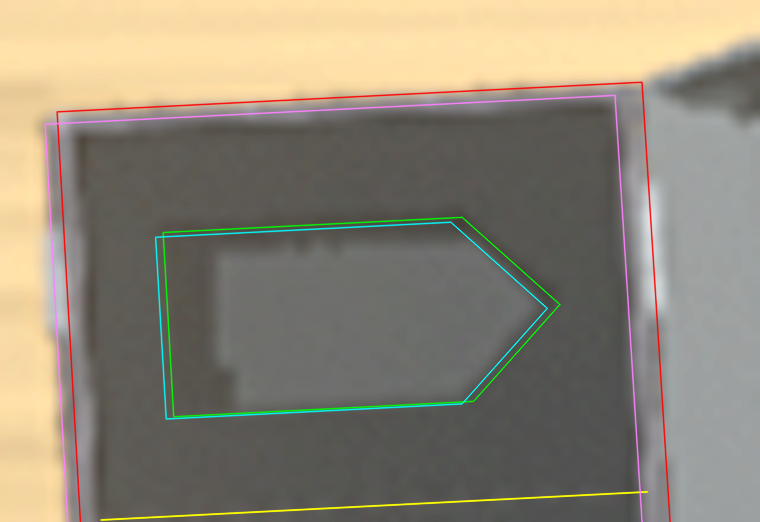

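View pics/ob.png

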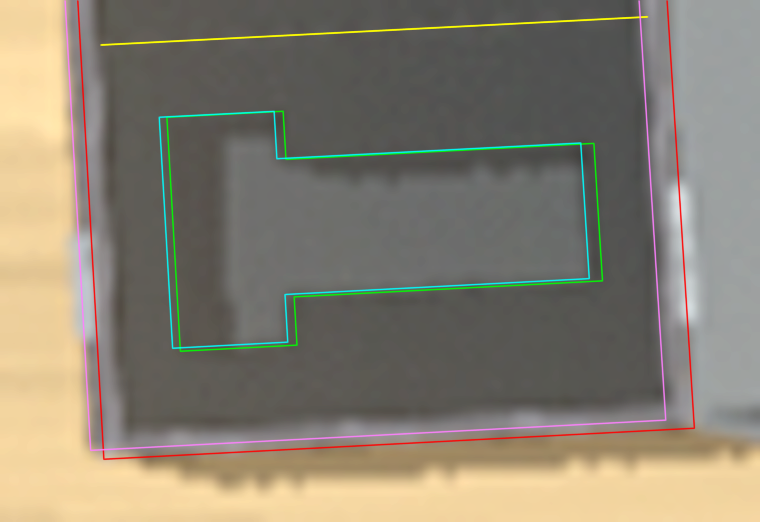

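View pics/oc.png

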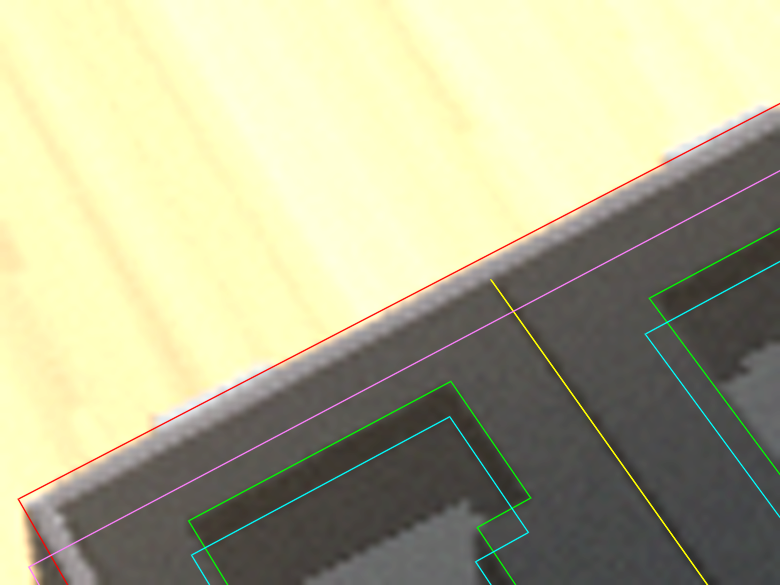

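```bash
python3 - <<'E'
from plan import *
print(unp('top',[(222.2,156.9)],0),unp('top',[(222.2,156.9)],0.03))
s=read_state();print(s['t'],s['position'])
T=Rtool(-.067); g=np.array([.6632,.2267,.042])
plan([(g+[0,0,.12],T,52,38),(g+[0,0,.03],T,52,30),(g,T,52,15)])
E
```

```text
[[0.73170221 0.25103249 0.        ]] [[0.72675096 0.24695413 0.03      ]]
8.2667 [0.59982196 0.02213768 0.2608478 ]
[ 30,7,17,0,0,0,52,  29.5,7,16.5,0,0.001,0,52,  30,7,17,0,0,0,52,  29.5,7,16.5,0,0,-.001,52,  30,7.5,17,0,0.001,0,52,  30,7,16.5,-.001,0,0,52,  29.5,7,17,0,0,0,52,  0,0,22.5,0,0,0,52 ]
[ 0,0,22.5,0,0,0,52,  0,0,22.5,0,0,0,52,  0,0,22.5,0,0,0,52,  0,0,10,0,0,0,52,  0,0,10,0,0,0,52,  0,0,10,0,0,0,52 ]
end tcp [0.6633 0.2266 0.023 ]
```

carry_out(
  moves=[30, 7, 17, 0, 0, 0, 52, 29.5, 7, 16.5, 0, 0.001, 0, 52, 30, 7, 17, 0, 0, 0, 52, 29.5, 7, 16.5, 0, 0, -0.001, 52, 30, 7.5, 17, 0, 0.001, 0, 52, 30, 7, 16.5, -0.001, 0, 0, 52, 29.5, 7, 17, 0, 0, 0, 52, 0, 0, 0, 0, 0, 0, 52],
)

```text
t: 8.93
position: [0.6617, 0.2313, 0.135]
orientation: [0.73, 0.683, -0.002, -0.005]
force: [0.5, 0.6, -0.7]
opening: 0.61
```

```bash
python3 - <<'E'
from plan import *
s=read_state();print(s['t'],s['position'])
T=Rtool(-.067); g=np.array([.6632,.2267,.042])
plan([(g+[0,0,.03],T,52,30),(g,T,52,15)])
E
```

```text
8.9333 [0.66168084 0.23133673 0.13501743]
[ -1.5,1,27.5,-.004,-.001,0,52,  -1.5,0.5,27,-.003,-.002,0.001,52,  -2,1,27.5,-.004,-.001,0,52,  0,0,15,0,0,0,52,  0,0,15,0,0,0,52 ]
end tcp [0.6633 0.2265 0.023 ]
```

carry_out(
  moves=[0, 0, 27, 0, 0, 0, 52, 0, 0, 27, 0, 0, 0, 52, 0, 0, 23, 0, 0, 0, 52, 0, 0, 0, 0, 0, 0, 52, 0, 0, 0, 0, 0, 0, 52],
)

```text
t: 9.35
position: [0.662, 0.2264, 0.0624]
orientation: [0.731, 0.682, -0.001, -0.004]
force: [-0.3, -0.3, 0.9]
opening: 0.608
```

```bash
python3 - <<'E'
from plan import *
s=read_state();print(s['t'],s['position'])
T=Rtool(-.067); g=np.array([.6632,.2267,.042])
plan([(g,T,52,15)])
I=snapshot('side');save(cv2.resize(I[110:230,200:330],None,fx=5,fy=5,interpolation=cv2.INTER_CUBIC),'s10')
E
```

```text
9.35 [0.66195376 0.2264475  0.06239209]
[ 0,0.5,13,-.002,-.001,-.001,52,  0,0.5,13.5,-.003,-.001,-.001,52,  0.5,0.5,13,-.002,-.001,0,52 ]
end tcp [0.6633 0.2269 0.0229]
```

View pics/s10.png

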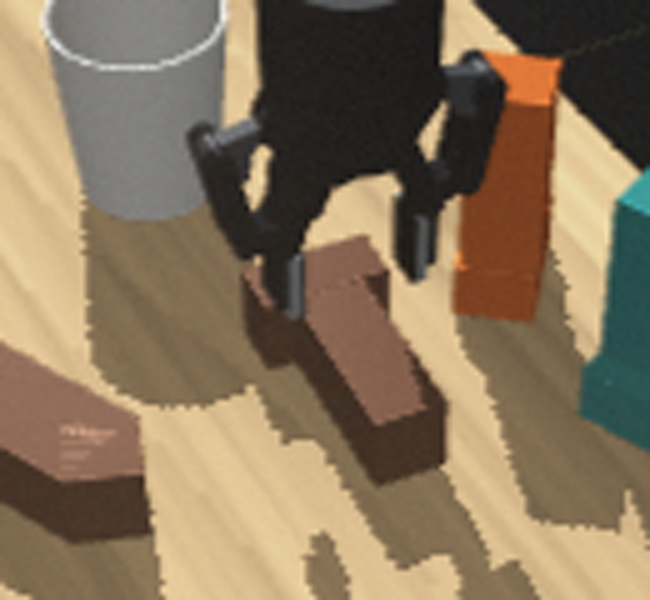

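carry_out(
  moves=[0, 0.5, 13, -0.002, -0.001, -0.001, 52, 0, 0.5, 13.5, -0.003, -0.001, -0.001, 52, 0, 0, 13, -0.002, -0.001, 0, 52, 0, 0, 0, 0, 0, 0, 52, 0, 0, 0, 0, 0, 0, 25, 0, 0, 0, 0, 0, 0, 25, 0, 0, 0, 0, 0, 0, 25, 0, 0, 0, 0, 0, 0, 25],
  squeeze=40,
)

```text
t: 10.07
position: [0.6638, 0.2266, 0.0251]
orientation: [0.73, 0.683, 0.001, 0.001]
force: [-0.9, -0.2, -2.6]
opening: 0.409
```

```bash
python3 - <<'E'
from plan import *
s=read_state();print(s['t'],s['position'],s['force'],s['opening']*85.4)
E
```

```text
10.0667 [0.66384861 0.22660353 0.02511111] [-0.86303821 -0.1547787  -2.60561696] 34.91195104159759
```

```bash
python3 - <<'E'
from plan import *
s=read_state();p=s['position']
T=Rtool(.0334); c=(.5502,-.1437,.0334)
seat=np.array([c[0]-.056*np.cos(c[2]),c[1]-.056*np.sin(c[2])]);print(seat)
g=np.array([seat[0]+.0006,seat[1],.044])
plan([([p[0],p[1],.11],Rtool(-.067),25,25),([.60,.10,.16],T,25,38),(g+[0,0,.065],T,25,35)])
E
```

```text
[ 0.49423123 -0.14557005]
[ 0,0,-22,0.001,0,0,25,  0,0,-22,0.002,0,0,25,  0,0,-22,0.001,0,0,25,  -32.5,-14,-12.5,0,0,-.025,25,  -32.5,-14.5,-12.5,0,0,-.025,25,  -32,-15,-12.5,0,0,-.025,25,  -31.5,-16.5,-12.5,0,0,-.026,25,  -30,-14,6.5,0,0,0,25 ]
[ -30.5,-14.5,6.5,0,0,0,25,  -30,-14,6,0,0,0,25,  -30.5,-14,6.5,0,0,0,25,  -30,-14.5,6.5,0,0,0,25,  -30.5,-14,6.5,0,0,0,25,  -30,-14,6.5,0,0,0,25,  -30.5,-14.5,6,0,0,0,25 ]
end tcp [ 0.4946 -0.1458  0.0901]
```

carry_out(
  moves=[0, 0, -22, 0.001, 0, 0, 25, 0, 0, -22, 0.002, 0, 0, 25, 0, 0, -22, 0.001, 0, 0, 25, -32.5, -14, -12.5, 0, 0, -0.025, 25, -32.5, -14.5, -12.5, 0, 0, -0.025, 25, -32, -15, -12.5, 0, 0, -0.025, 25, -31.5, -16.5, -12.5, 0, 0, -0.026, 25, -30, -14, 6.5, 0, 0, 0, 25],
)

```text
t: 10.73
position: [0.5869, 0.0682, 0.1377]
orientation: [0.694, 0.72, 0.002, 0.002]
force: [0.9, -0.3, -2.5]
opening: 0.413
```

carry_out(
  moves=[-30.5, -14.5, 6.5, 0, 0, 0, 25, -30, -14, 6, 0, 0, 0, 25, -30.5, -14, 6.5, 0, 0, 0, 25, -30, -14.5, 6.5, 0, 0, 0, 25, -30.5, -14, 6.5, 0, 0, 0, 25, -30, -14, 6.5, 0, 0, 0, 25, -30.5, -14.5, 6, 0, 0, 0, 25, 0, 0, 0, 0, 0, 0, 25],
)

```text
t: 11.4
position: [0.4925, -0.1498, 0.0893]
orientation: [0.696, 0.718, -0.001, -0.0]
force: [-0.0, 0.1, -2.2]
opening: 0.411
```

carry_out(
  moves=[0, 0, 0, 0, 0, 0, 25, 0, 0, 0, 0, 0, 0, 25],
)

```text
t: 11.57
position: [0.4947, -0.1458, 0.0902]
orientation: [0.695, 0.719, -0.0, 0.0]
force: [0.1, -0.8, -2.3]
opening: 0.41
```

```bash
cat > hov.py <<'E'
from ov import *
from plan import *
import sys
def look(n,kind,c=(.5502,-.1437,.0334),dx=0,dy=0,zb=.0251):
    s=read_state();q=R.from_quat(s['orientation']);p=s['position']
    yw=np.arctan2(*(q.apply([0,1,0])[[1,0]]));print(s['t'],p,'yaw',yw,'tilt',q.apply([0,0,1]).round(4),s['force'],s['opening']*85.4)
    P=casepolys(c,-.056,.056)
    pk=teepk(0,0) if kind=='tee' else houpk(0,0)
    pp=(p[0]+dx,p[1]+dy,yw)
    P+=[(tf(pp,z(pk,p[2]-zb+h)),(255,0,255)) for h in(0,.04)]
    ov(snapshot('top'),'top',P,(325,160,425,270),5.4,n+'t');ov(snapshot('side'),'side',P,(215,235,405,385),4,n+'s')
E
python3 - <<'E'
from hov import *
look('h1','tee',dx=-.0006)
E
```

```text
11.5667 [ 0.49471359 -0.14582918  0.09016018] yaw 0.03303735133459568 tilt [-1.e-04 -4.e-04 -1.e+00] [ 0.13094471 -0.7934611  -2.3031613 ] 35.020513062342054
```

View pics/h1t.png

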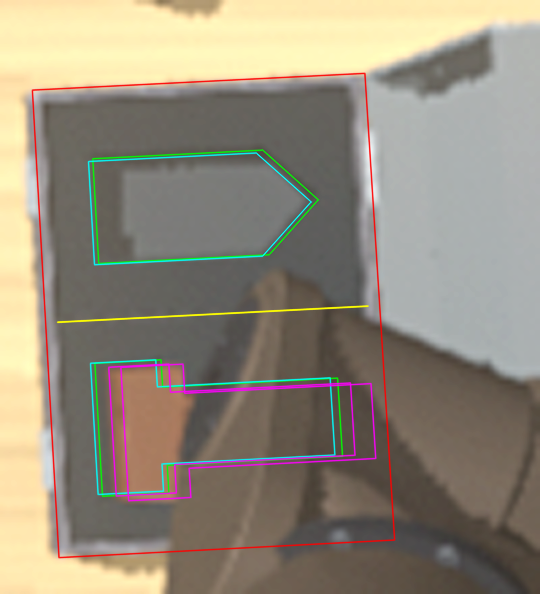

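View pics/h1s.png

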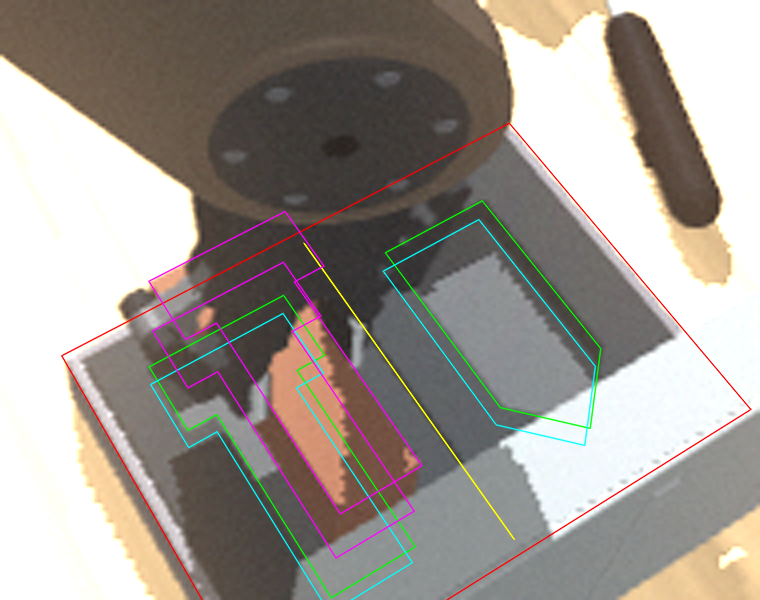

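carry_out(
  moves=[0, 0, 12, 0, 0, 0, 25, 0, 0, 12, 0, 0, 0, 25, 0, 0, 6, 0, 0, 0, 25, 0, 0, 0, 0, 0, 0, 25, 0, 0, 0, 0, 0, 0, 25],
)

```text
t: 12.08
position: [0.4947, -0.1453, 0.0599]
orientation: [0.695, 0.719, -0.0, -0.0]
force: [-0.1, -0.4, -2.2]
opening: 0.414
```

```bash
python3 - <<'E'
from hov import *
look('h2','tee',dx=-.0006)
E
```

```text
12.0833 [ 0.49472332 -0.1452586   0.05990704] yaw 0.034820705336071026 tilt [-9.e-04 -1.e-04 -1.e+00] [-0.07769267 -0.35401605 -2.21715759] 35.36809408416077
```

View pics/h2t.png

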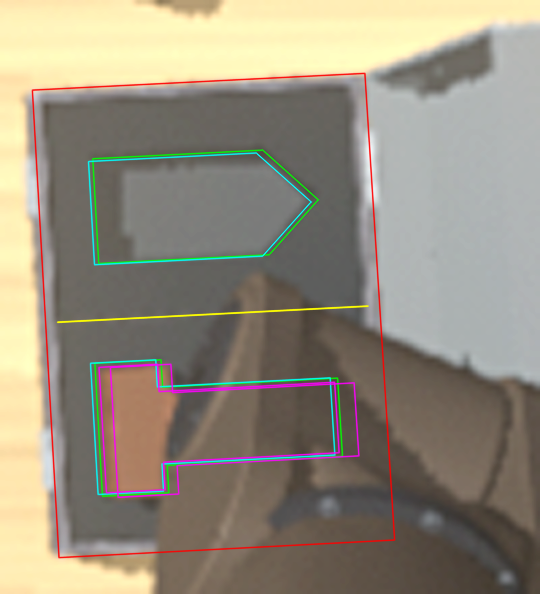

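View pics/h2s.png

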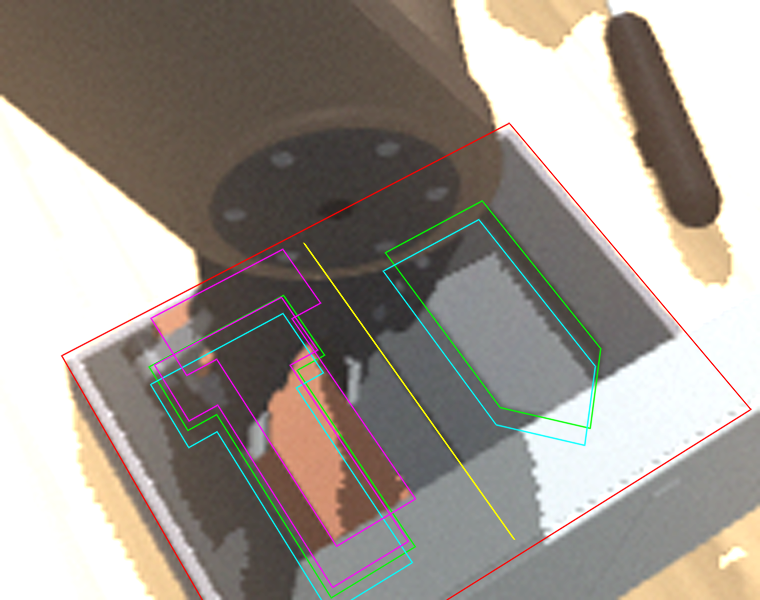

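Aligned in both views to within a pixel (plug bottom about 35 mm up, pocket underneath). I descend in small steps and watch the force.

carry_out(
  moves=[0, 0, 2, 0, 0, 0, 25, 0, 0, 2, 0, 0, 0, 25, 0, 0, 2, 0, 0, 0, 25, 0, 0, 0, 0, 0, 0, 25],
)

```text
t: 12.52
position: [0.4943, -0.1458, 0.0536]
orientation: [0.695, 0.719, -0.0, -0.0]
force: [0.3, 0.3, -2.0]
opening: 0.414
```

carry_out(
  moves=[0, 0, 2, 0, 0, 0, 25, 0, 0, 2, 0, 0, 0, 25, 0, 0, 0, 0, 0, 0, 25],
)

```text
t: 12.77
position: [0.4943, -0.1458, 0.0495]
orientation: [0.695, 0.719, -0.0, -0.0]
force: [0.4, 0.3, -1.9]
opening: 0.41
```

carry_out(
  moves=[0, 0, 2, 0, 0, 0, 25, 0, 0, 2, 0, 0, 0, 25, 0, 0, 2, 0, 0, 0, 25, 0, 0, 0, 0, 0, 0, 25],
)

```text
t: 13.1
position: [0.4943, -0.1458, 0.0434]
orientation: [0.695, 0.719, -0.0, -0.0]
force: [0.2, -0.1, -2.3]
opening: 0.41
```

carry_out(
  moves=[0, 0, 1.5, 0, 0, 0, 25, 0, 0, 1.5, 0, 0, 0, 25, 0, 0, 0, 0, 0, 0, 25],
)

```text
t: 13.35
position: [0.4945, -0.1459, 0.0411]
orientation: [0.695, 0.719, -0.0, 0.0]
force: [-1.3, -0.2, 1.3]
opening: 0.416
```

Contact came exactly at the seated height. I release and rise.

carry_out(
  moves=[0, 0, 0, 0, 0, 0, 40, 0, 0, 0, 0, 0, 0, 52, 0, 0, 0, 0, 0, 0, 52, 0, 0, -20, 0, 0, 0, 52, 0, 0, -35, 0, 0, 0, 70, 0, 0, -35, 0, 0, 0, 75, 30, 0, -35, 0, 0, 0, 75, 40, 0, 0, 0, 0, 0, 75],
)

```text
t: 14.02
position: [0.4946, -0.0805, 0.1676]
orientation: [0.696, 0.718, 0.002, 0.004]
force: [1.4, 0.7, 0.2]
opening: 0.878
```

carry_out(
  moves=[40, 0, 0, 0, 0, 0, 75, 40, 0, 0, 0, 0, 0, 75, 40, 0, 0, 0, 0, 0, 75, 0, 0, 0, 0, 0, 0, 75, 0, 0, 0, 0, 0, 0, 75],
)

```text
t: 14.43
position: [0.488, 0.043, 0.1625]
orientation: [0.694, 0.72, -0.0, -0.0]
force: [-0.8, -0.1, 0.5]
opening: 0.882
```

```bash
python3 - <<'E'
from hov import *
s=read_state();p=s['position'];print(s['t'],p,s['force'])
I=snapshot('top');S=snapshot('side');save(I,'t11');save(S,'s11')
pp=(.4938,-.1459,.0345)
P=[(tf(pp,z(teepk(0,0),h)),(255,0,255)) for h in(.016,.056)]
ov(I,'top',P,(325,160,425,270),5.4,'h3t');ov(S,'side',P,(215,235,405,385),4,'h3s')
T=Rtool(-1.1248+np.pi/2) ; print(np.pi/2-1.1248)
plan([([.5181-.0*1,.2395,.16],T,75,38)])
E
```

```text
14.4333 [0.4880298  0.04299707 0.1625463 ] [-0.82956548 -0.14802737  0.48607809]
0.44599632679489654
[ 33,6,3.5,0,0,-.069,75,  32.5,8.5,3.5,0,0,-.068,75,  31.5,10.5,3.5,0,0,-.069,75,  31,12.5,3.5,0,0,-.069,75,  30,15,4,0,0,-.068,75,  29,17,3.5,-.001,0,-.069,75 ]
end tcp [0.5184 0.2395 0.1409]
```

View pics/h3t.png

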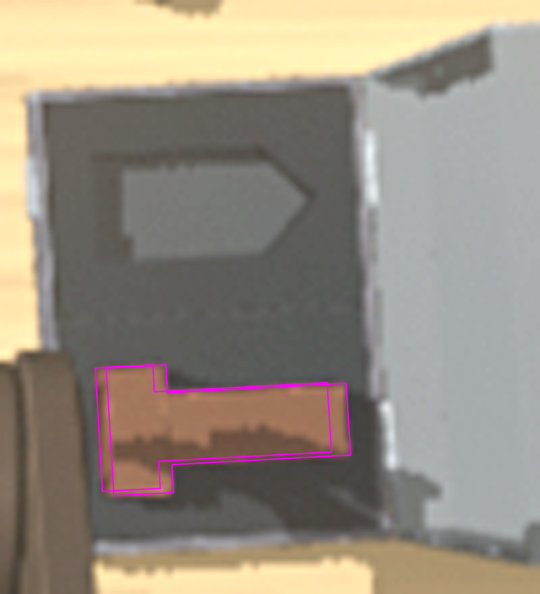

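View pics/h3s.png

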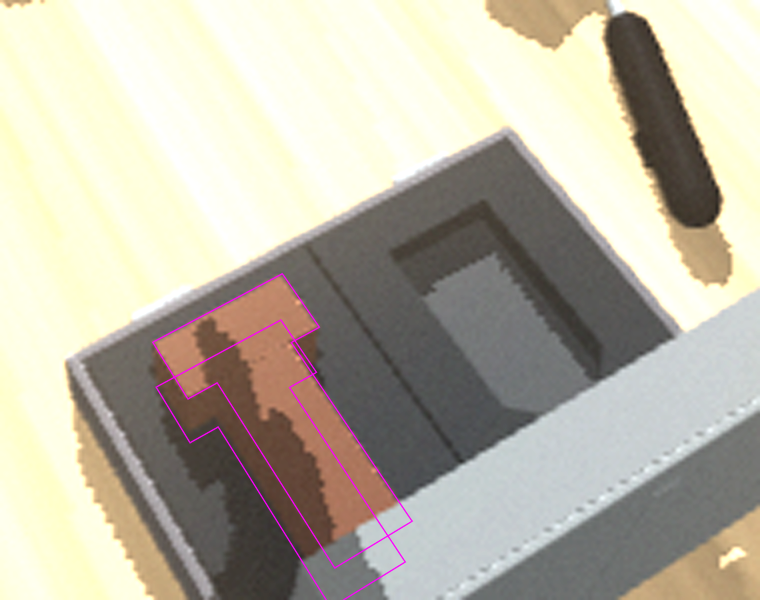

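Tee is fully down in its nest (overlay at seated height fits in both views). House next.

carry_out(
  moves=[33, 6, 3.5, 0, 0, -0.069, 68, 32.5, 8.5, 3.5, 0, 0, -0.068, 68, 31.5, 10.5, 3.5, 0, 0, -0.069, 68, 31, 12.5, 3.5, 0, 0, -0.069, 68, 30, 15, 4, 0, 0, -0.068, 68, 29, 17, 3.5, 0, 0, -0.069, 68, 0, 0, 0, 0, 0, 0, 68],
)

```text
t: 15.12
position: [0.5195, 0.2426, 0.14]
orientation: [0.531, 0.847, 0.0, -0.0]
force: [-1.1, 0.1, -1.0]
opening: 0.799
```

carry_out(
  moves=[0, 0, 28, 0, 0, 0, 68, 0, 0, 28, 0, 0, 0, 68, 0, 0, 24, 0, 0, 0, 68, 0, 0, 0, 0, 0, 0, 68, 0, 0, 0, 0, 0, 0, 68],
)

```text
t: 15.53
position: [0.5185, 0.2384, 0.0603]
orientation: [0.534, 0.845, -0.001, -0.001]
force: [-0.5, -0.3, 0.2]
opening: 0.797
```

```bash
python3 - <<'E'
from hov import *
s=read_state();p=s['position'];print(s['t'],p,s['force'])
I=snapshot('side');save(cv2.resize(I[120:240,130:260],None,fx=5,fy=5,interpolation=cv2.INTER_CUBIC),'s12')
plan([([.5181,.2395,.043],Rtool(.446),68,14)])
E
```

```text
15.5333 [0.51850044 0.23836744 0.06031776] [-0.4527827  -0.34132141  0.17773011]
[ 0.5,0,12.5,0,0,-.001,68,  0,-.5,12.5,0,0,0,68,  0.5,0,12.5,-.001,0,-.001,68 ]
end tcp [0.5181 0.2395 0.024 ]
```

View pics/s12.png

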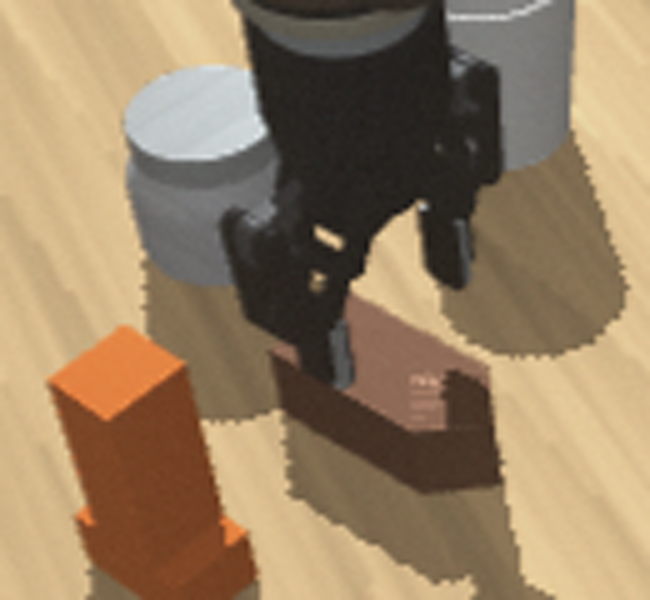

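carry_out(
  moves=[0.5, 0, 12.5, 0, 0, -0.001, 68, 0, -0.5, 12.5, 0, 0, 0, 68, 0.5, 0, 12.5, 0, 0, -0.001, 68, 0, 0, 0, 0, 0, 0, 68, 0, 0, 0, 0, 0, 0, 40, 0, 0, 0, 0, 0, 0, 40, 0, 0, 0, 0, 0, 0, 40, 0, 0, 0, 0, 0, 0, 40],
  squeeze=40,
)

```text
t: 16.25
position: [0.5182, 0.2405, 0.0251]
orientation: [0.533, 0.846, 0.001, 0.001]
force: [-0.6, -1.3, 7.6]
opening: 0.573
```

```bash
python3 - <<'E'
from hov import *
s=read_state();p=s['position'];q=R.from_quat(s['orientation']);v=q.apply([0,1,0]);yw=np.arctan2(v[1],v[0]);print(s['t'],p,s['force'],s['opening']*85.4,yw)
d=np.array([.5181,.2395])-p[:2]; c,sn=np.cos(yw),np.sin(yw); print('house in jaw frame (y jaw, x)', d@[c,sn], d@[-sn,c])
E
```

```text
16.25 [0.51819301 0.24051164 0.02506732] [-0.62436139 -1.26433978  7.61621494] 48.927112566337215 0.4476330588706564
house in jaw frame (y jaw, x) -0.0005217186665969678 -0.0008717044157220769
```

```bash
python3 - <<'E'
from plan import *
s=read_state();p=s['position']
T=Rtool(.0334)
g=np.array([.6062,-.1409,.044])
plan([([p[0],p[1],.11],Rtool(.4476),40,25),([.56,.06,.16],T,40,38),(g+[0,0,.065],T,40,35)])
E
```

```text
[ 0,0,-22,0.001,0,0,40,  0,0,-22,0,0,0,40,  0,0,-22,0.001,0,0,40,  -30,-6.5,-8.5,0,0,0.069,40,  -30.5,-5,-8,0,0,0.069,40,  -31,-2.5,-8.5,0,0,0.069,40,  -31,-.5,-8,0,0,0.069,40,  -30.5,2,-8.5,0,0,0.069,40 ]
[ -31,4,-8.5,0,0.001,0.069,40,  -29,5.5,7.5,0,0,0,40,  -29,5.5,7,0,0,0,40,  -28.5,6,7.5,0,0,0,40,  -29,5.5,7,0,0,0,40,  -29,5.5,7.5,0,0,0,40,  -29,5.5,7.5,0,0,0,40,  -28.5,6,7,0,0,0,40 ]
end tcp [ 0.6064 -0.1407  0.0901]
```

carry_out(
  moves=[0, 0, -22, 0.001, 0, 0, 40, 0, 0, -22, 0, 0, 0, 40, 0, 0, -22, 0.001, 0, 0, 40, -30, -6.5, -8.5, 0, 0, 0.069, 40, -30.5, -5, -8, 0, 0, 0.069, 40, -31, -2.5, -8.5, 0, 0, 0.069, 40, -31, -0.5, -8, 0, 0, 0.069, 40, -30.5, 2, -8.5, 0, 0, 0.069, 40],
)

```text
t: 16.92
position: [0.5525, 0.0889, 0.1322]
orientation: [0.671, 0.741, -0.001, -0.0]
force: [-0.1, -0.0, -1.9]
opening: 0.577
```

carry_out(
  moves=[-31, 4, -8.5, 0, 0.001, 0.069, 40, -29, 5.5, 7.5, 0, 0, 0, 40, -29, 5.5, 7, 0, 0, 0, 40, -28.5, 6, 7.5, 0, 0, 0, 40, -29, 5.5, 7, 0, 0, 0, 40, -29, 5.5, 7.5, 0, 0, 0, 40, -29, 5.5, 7.5, 0, 0, 0, 40, -28.5, 6, 7, 0, 0, 0, 40],
)

```text
t: 17.58
position: [0.6059, -0.1423, 0.0888]
orientation: [0.695, 0.719, -0.001, -0.001]
force: [1.1, 0.6, -1.6]
opening: 0.573
```

carry_out(
  moves=[0, 0, 12, 0, 0, 0, 40, 0, 0, 12, 0, 0, 0, 40, 0, 0, 0, 0, 0, 0, 40, 0, 0, 0, 0, 0, 0, 40, 0, 0, 0, 0, 0, 0, 40],
)

```text
t: 18.0
position: [0.6058, -0.1397, 0.0649]
orientation: [0.695, 0.719, -0.001, -0.001]
force: [0.5, 0.5, -2.7]
opening: 0.576
```

```bash
python3 - <<'E'
from hov import *
look('h4','house',dy=-.0009)
plan([([.6062,-.1409,.085],Rtool(.0334),40)])
E
```

```text
18.0 [ 0.60583299 -0.13965475  0.06493829] yaw 0.035000549127393414 tilt [-2.2e-03 -2.0e-04 -1.0e+00] [ 0.52353392  0.48791112 -2.6535278 ] 49.17635891443035
[ -1,0,-1,-.002,0,0.002,40 ]
end tcp [ 0.6061 -0.1409  0.0662]
```

View pics/h4t.png

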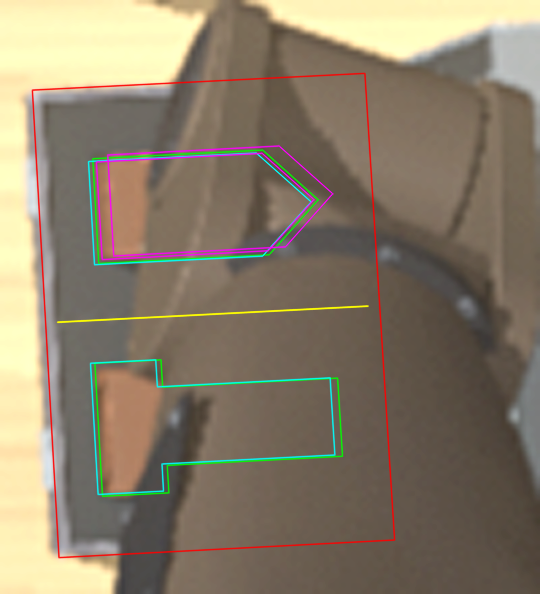

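View pics/h4s.png

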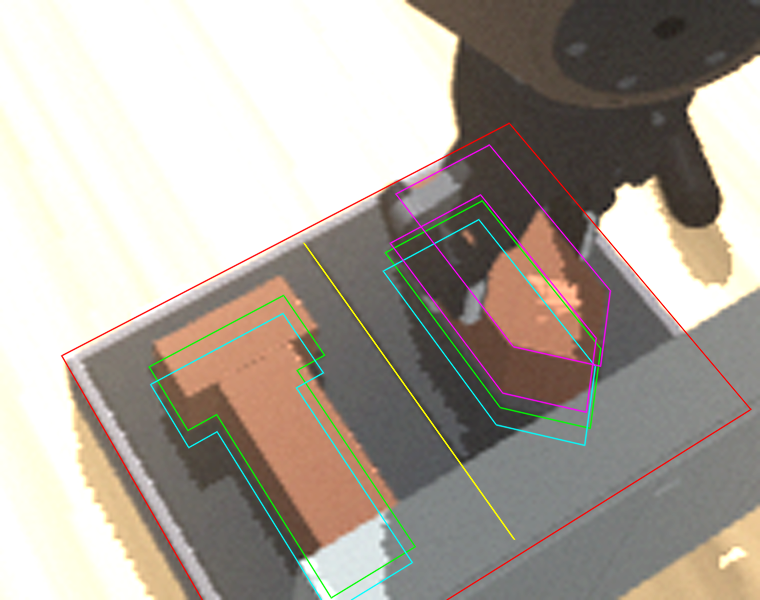

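carry_out(
  moves=[-1, 0, 4, -0.002, 0, 0, 40, 0, 0, 4, 0, 0, 0, 40, 0, 0, 3, 0, 0, 0, 40, 0, 0, 0, 0, 0, 0, 40, 0, 0, 0, 0, 0, 0, 40],
)

```text
t: 18.52
position: [0.607, -0.1416, 0.0552]
orientation: [0.695, 0.719, 0.001, 0.001]
force: [0.2, 2.8, 16.6]
opening: 0.572
```

carry_out(
  moves=[0, 0, 2, 0, 0, 0, 40, 0, 0, 2, 0, 0, 0, 40, 0, 0, 0, 0, 0, 0, 40],
)

```text
t: 18.77
position: [0.6074, -0.1419, 0.0498]
orientation: [0.695, 0.719, 0.001, 0.002]
force: [6.8, 0.2, 2.1]
opening: 0.575
```

carry_out(
  moves=[0, 0, 2, 0, 0, 0, 40, 0, 0, 2, 0, 0, 0, 40, 0, 0, 0, 0, 0, 0, 40],
)

```text
t: 19.02
position: [0.6074, -0.1419, 0.0455]
orientation: [0.695, 0.719, 0.001, 0.002]
force: [6.3, 0.4, -1.4]
opening: 0.574
```

It caught the pocket edge briefly, then dropped in. The wall pushes +x, so I ease 1 mm that way and continue.

carry_out(
  moves=[0, 1, 1.5, 0, 0, 0, 40, 0, 0, 1.5, 0, 0, 0, 40, 0, 0, 0, 0, 0, 0, 40],
)

```text
t: 19.27
position: [0.6075, -0.1417, 0.0421]
orientation: [0.695, 0.719, 0.0, 0.001]
force: [4.9, -0.7, -2.5]
opening: 0.572
```

carry_out(
  moves=[0, 0, 1.5, 0, 0, 0, 40, 0, 0, 1, 0, 0, 0, 40, 0, 0, 0, 0, 0, 0, 40],
)

```text
t: 19.52
position: [0.6075, -0.1418, 0.0409]
orientation: [0.695, 0.719, 0.0, 0.001]
force: [1.0, 0.7, 11.3]
opening: 0.574
```

carry_out(
  moves=[0, 0, 0, 0, 0, 0, 52, 0, 0, 0, 0, 0, 0, 66, 0, 0, 0, 0, 0, 0, 66, 0, 0, -20, 0, 0, 0, 66, 0, 0, -35, 0, 0, 0, 75, 0, 0, -35, 0, 0, 0, 75, 30, 0, -35, 0, 0, 0, 75, 40, 0, 0, 0, 0, 0, 75],
)

```text
t: 20.18
position: [0.6065, -0.0766, 0.167]
orientation: [0.696, 0.718, 0.002, 0.003]
force: [0.7, 1.0, 0.3]
opening: 0.878
```

carry_out(
  moves=[40, 0, 0, 0, 0, 0, 40, 40, 0, 0, 0, 0, 0, 10, 40, 0, 0, 0, 0, 0, 0, 0, 0, 0, 0, 0, 0, 0, 0, 0, 0, 0, 0, 0, 0],
)

```text
t: 20.6
position: [0.5999, 0.0473, 0.1612]
orientation: [0.694, 0.72, -0.001, -0.0]
force: [0.2, -1.1, 0.6]
opening: 0.171
```

```bash
python3 - <<'E'
from hov import *
s=read_state();p=s['position'];print(s['t'],p,s['force'],s['opening'])
I=snapshot('top');S=snapshot('side');save(I,'t13');save(S,'s13')
P=[(tf((.4938,-.1459,.0345),z(teepk(0,0),.056)),(255,0,255)),(tf((.6075,-.1427,.035),z(houpk(0,0),.056)),(255,0,255))]
ov(I,'top',P,(325,160,425,270),5.4,'h5t');ov(S,'side',P,(215,235,405,385),4,'h5s')
E
```

```text
20.6 [0.59994269 0.04731528 0.1611807 ] [ 0.2463769  -1.0742278   0.61980523] 0.17123838621699203
```

View pics/h5t.png

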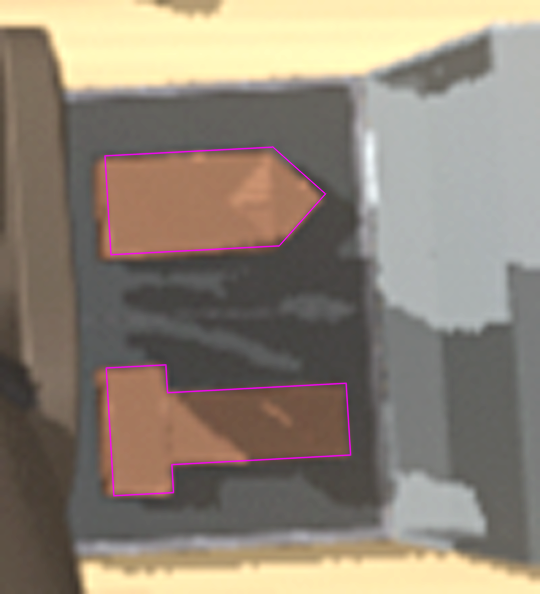

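View pics/h5s.png

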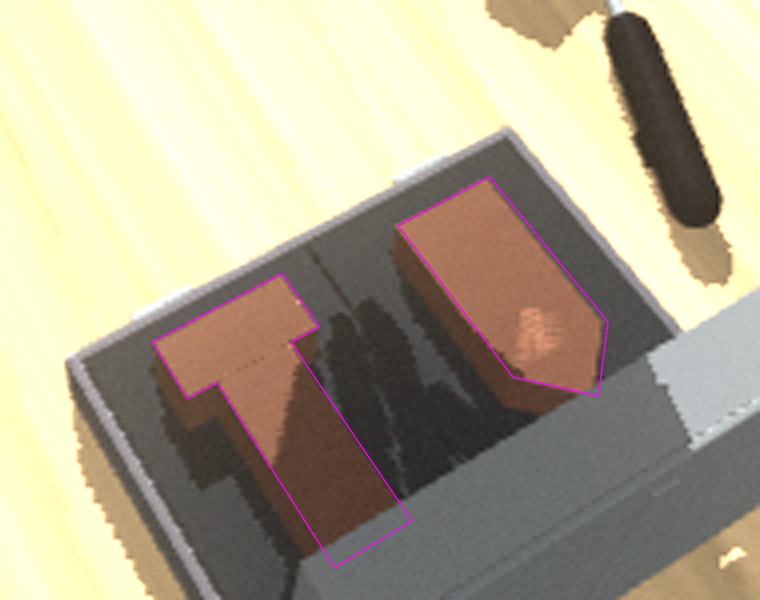

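View pics/s13.png

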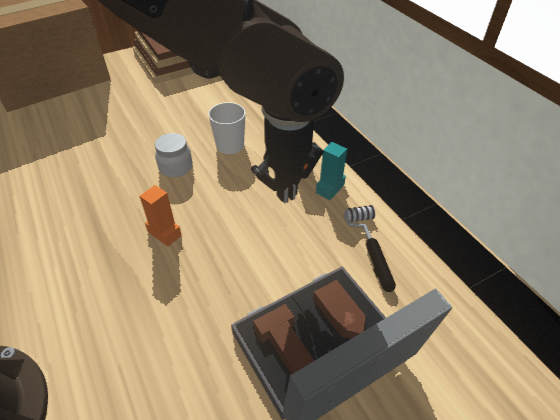

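```bash
python3 - <<'E'
from plan import *
s=read_state();print(s['t'],s['position'])
T=Rtool(.0334)
plan([([.6075,-.12,.13],T,0,35),([.6075,-.12,.079],T,0,20)])
E
```

```text
20.7 [0.60033078 0.04497883 0.16119436]
[ -33,0.5,10,0,0,0,0,  -33,0,10,-.001,0,0,0,  -33,0.5,10,0,0,0,0,  -33,0.5,10,0,0,0,0,  -33,0,10,0,0,0.001,0,  0,0,17,0,0,0,0,  0,0,17,0,0,0,0,  0,0,17,0,0,0,0 ]
end tcp [ 0.6074 -0.1199  0.0602]
```

carry_out(
  moves=[-33, 0.5, 10, 0, 0, 0, 0, -33, 0, 10, 0, 0, 0, 0, -33, 0.5, 10, 0, 0, 0, 0, -33, 0.5, 10, 0, 0, 0, 0, -33, 0, 10, 0, 0, 0.001, 0, 0, 0, 17, 0, 0, 0, 0, 0, 0, 15, 0, 0, 0, 0, 0, 0, 14, 0, 0, 0, 0],
)

```text
t: 21.37
position: [0.6068, -0.1222, 0.0644]
orientation: [0.697, 0.717, -0.0, -0.0]
force: [0.5, 0.8, 0.4]
opening: -0.004
```

carry_out(
  moves=[0, 0, 0, 0, 0, 0, 0, 0, 0, 2, 0, 0, 0, 0, 0, 0, 2, 0, 0, 0, 0, 0, 0, 1, 0, 0, 0, 0, 0, 0, 0, 0, 0, 0, 0],
)

```text
t: 21.78
position: [0.6077, -0.1196, 0.061]
orientation: [0.695, 0.719, -0.0, 0.0]
force: [0.3, 0.1, -1.0]
opening: -0.0
```

carry_out(
  moves=[0, 0, 1.5, 0, 0, 0, 0, 0, 0, 1.5, 0, 0, 0, 0, 0, 0, 0, 0, 0, 0, 0],
)

```text
t: 22.03
position: [0.6075, -0.1194, 0.0575]
orientation: [0.695, 0.719, -0.0, -0.0]
force: [-0.2, 1.2, 1.1]
opening: -0.005
```

carry_out(
  moves=[0, 0, 1.5, 0, 0, 0, 0, 0, 0, 1, 0, 0, 0, 0, 0, 0, 0, 0, 0, 0, 0],
)

```text
t: 22.28
position: [0.6077, -0.1194, 0.0561]
orientation: [0.695, 0.719, 0.0, 0.0]
force: [-3.1, 1.2, 11.8]
opening: -0.001
```

House top is at 56 mm under a light press, which is the seated height. Now the lid angle.

```bash
cat > lid.py <<'E'
from ov import *
C=(.5505,-.1437,.0334)
def lidpts(phi,pts): # pts (x, r along, h up)
    L=np.array(pts,float);c,s=np.cos(phi),np.sin(phi)
    return tf(C,np.c_[L[:,0],-.086+L[:,1]*c-L[:,2]*s,.032+L[:,1]*s+L[:,2]*c])
E
python3 - <<'E'
from lid import *
for phi in np.arange(1.55,1.91,.05):
    W=lidpts(phi,[(.12,.172,.034),(-.12,.172,.034),(.12,.172,0)]); print(round(phi,2),proj('top',W).round(1).tolist(),proj('side',W[:2]).round(1).tolist(),W[0].round(3))
E
```

```text
1.55 [[423.1, 163.3], [429.9, 264.2], [408.9, 164.1]] [[444.0, 296.1], [296.2, 386.4]] [ 0.674 -0.256  0.205]
1.6 [[426.5, 163.3], [433.3, 263.9], [412.5, 163.9]] [[448.2, 301.5], [300.1, 393.3]] [ 0.675 -0.265  0.203]
1.65 [[429.7, 163.2], [436.5, 263.7], [416.0, 163.8]] [[452.4, 307.1], [304.0, 400.3]] [ 0.675 -0.273  0.201]
1.7 [[432.8, 163.2], [439.6, 263.4], [419.4, 163.6]] [[456.4, 312.8], [307.8, 407.5]] [ 0.675 -0.281  0.198]
1.75 [[435.8, 163.2], [442.6, 263.1], [422.8, 163.5]] [[460.3, 318.6], [311.7, 414.8]] [ 0.675 -0.29   0.195]
1.8 [[438.6, 163.3], [445.5, 262.8], [426.0, 163.5]] [[464.1, 324.6], [315.4, 422.1]] [ 0.676 -0.298  0.192]
1.85 [[441.3, 163.3], [448.1, 262.5], [429.2, 163.4]] [[467.6, 330.6], [319.0, 429.5]] [ 0.676 -0.306  0.188]
1.9 [[443.8, 163.4], [450.6, 262.2], [432.2, 163.4]] [[471.0, 336.7], [322.6, 436.8]] [ 0.676 -0.313  0.184]
```

```bash
cat > arc.py <<'E'
from lid import *
from plan import *
def tcp(phi,r=.140):
    c,s=np.cos(phi),np.sin(phi)
    if phi>np.pi/2: yy=-.086+.172*c-.034*s; zz=.172
    else: yy=-.086+r*c-.034*s; zz=.032+r*s+.034*c
    w=tf(C,[(0,yy-.011,zz)])[0]; return w
def gp(p): return np.array(p)+[0,0,.019]
E
python3 - <<'E'
from arc import *
s=read_state();p=s['position'];print(s['t'],p)
T=Rtool(.0334)
a=tf(C,[(0,-.172,.25),(0,-.172,.172)]);print(a)
plan([([p[0],p[1],.16],T,0,30),(gp([.575,-.18,.25]),T,0,35),(gp(a[0]),T,0,35)])
E
```

```text
22.2833 [ 0.60771708 -0.11944158  0.05612173]
[[ 0.55624373 -0.31560407  0.25      ]
 [ 0.55624373 -0.31560407  0.172     ]]
[ 0,0,-28.5,0,0,0,0,  0,0,-28,0,0,0,0,  0,0,-28.5,0,0,0,0,  -15,-8.5,-27,0,0,0,0,  -15,-9,-27.5,0,0,0,0,  -14.5,-8.5,-27,0,0,0,0,  -15,-8.5,-27.5,0,0,0,0,  -33.5,-6,0,0,0,0,0 ]
[ -34,-5.5,0,0,0,0,0,  -33.5,-6,0,0,0,0,0,  -34,-6,0,0,0,0,0 ]
end tcp [ 0.5561 -0.3157  0.2502]
```

carry_out(
  moves=[0, 0, -28.5, 0, 0, 0, 0, 0, 0, -28, 0, 0, 0, 0, 0, 0, -28.5, 0, 0, 0, 0, -15, -8.5, -27, 0, 0, 0, 0, -15, -9, -27.5, 0, 0, 0, 0, -14.5, -8.5, -27, 0, 0, 0, 0, -15, -8.5, -27.5, 0, 0, 0, 0, 0, 0, 0, 0, 0, 0, 0],
)

```text
t: 22.95
position: [0.5755, -0.1827, 0.2544]
orientation: [0.696, 0.718, 0.001, 0.004]
force: [-0.0, -1.4, 0.0]
opening: 0.005
```

carry_out(
  moves=[-33.5, -6, 0, 0, 0, 0, 0, -34, -5.5, 0, 0, 0, 0, 0, -33.5, -6, 0, 0, 0, 0, 0, -34, -6, 0, 0, 0, 0, 0, 0, 0, 0, 0, 0, 0, 0, 0, 0, 0, 0, 0, 0, 0],
)

```text
t: 23.45
position: [0.5555, -0.3171, 0.2482]
orientation: [0.696, 0.718, -0.0, -0.001]
force: [-1.1, 0.3, -0.2]
opening: -0.003
```

```bash
python3 - <<'E'
from arc import *
s=read_state();p=s['position'];print(s['t'],p)
save(snapshot('side'),'s14')
T=Rtool(.0334)
a=tf(C,[(0,-.172,.172)])
plan([(gp(a[0]),T,0,30)])
E
```

```text
23.45 [ 0.5554801  -0.31707832  0.24820229]
[ 0,0,25.5,0,0,-.001,0,  0,0.5,25.5,-.001,0,0,0,  0,0,25.5,0,-.001,-.001,0 ]
end tcp [ 0.5562 -0.3158  0.1719]
```

View pics/s14.png

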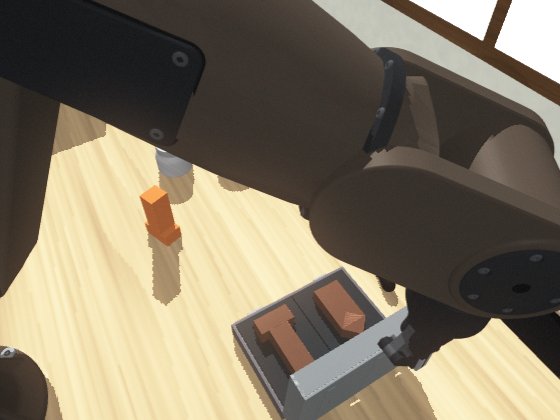

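The gripper at side (400,335) is behind the lid's outer face. I lower it and start the push.

carry_out(
  moves=[0, 0, 25.5, 0, 0, 0, 0, 0, 0, 25.5, 0, 0, 0, 0, 0, 0, 25.5, 0, 0, 0, 0, 0, 0, 0, 0, 0, 0, 0, 0, 0, 0, 0, 0, 0, 0],
)

```text
t: 23.92
position: [0.5561, -0.3145, 0.1721]
orientation: [0.695, 0.719, -0.0, -0.001]
force: [0.7, 1.3, 0.4]
opening: -0.0
```

```bash
python3 - <<'E'
from arc import *
s=read_state();p=s['position'];print(s['t'],p,s['force'])
T=Rtool(.0334)
print([tcp(f).round(3).tolist() for f in (1.7,1.65,1.58,1.56)])
plan([(gp(tcp(f)),T,0,12) for f in (1.6,1.54,1.46,1.37,1.28,1.19,1.1)])
E
```

```text
23.9167 [ 0.55612532 -0.31445898  0.17214129] [0.74711389 1.31091412 0.44626886]
[[0.556, -0.296, 0.172], [0.555, -0.288, 0.172], [0.555, -0.276, 0.172], [0.555, -0.273, 0.172]]
[ 11.5,0,0,-.001,0,0,0,  11.5,0,0,0,-.001,0,0,  12,0,0,-.001,0,0.001,0,  9,0,-1,0,0,0,0,  11.5,0,-1.5,0,0,0,0,  6.5,0,-.5,0,0,0,0,  6.5,0,-1,0,0,0,0,  6.5,0,0,0,0,0,0 ]
[ 6.5,0,0.5,0,0,0,0,  6.5,0,0.5,0,0,0,0,  6.5,0,0.5,0,0,0,0,  6.5,0,1.5,0,0,0,0,  6,0,1,0,0,0,0 ]
end tcp [ 0.5525 -0.2075  0.1722]
```

carry_out(
  moves=[11.5, 0, 0, 0, 0, 0, 0, 11.5, 0, 0, 0, 0, 0, 0, 12, 0, 0, 0, 0, 0, 0, 9, 0, -1, 0, 0, 0, 0, 11.5, 0, -1.5, 0, 0, 0, 0, 6.5, 0, -0.5, 0, 0, 0, 0, 0, 0, 0, 0, 0, 0, 0],
)

```text
t: 24.5
position: [0.554, -0.2521, 0.1762]
orientation: [0.695, 0.719, -0.0, -0.0]
force: [0.6, 0.1, 0.1]
opening: 0.001
```

carry_out(
  moves=[6.5, 0, -1, 0, 0, 0, 0, 6.5, 0, 0, 0, 0, 0, 0, 6.5, 0, 0.5, 0, 0, 0, 0, 6.5, 0, 0.5, 0, 0, 0, 0, 6.5, 0, 0.5, 0, 0, 0, 0, 6.5, 0, 1.5, 0, 0, 0, 0, 6, 0, 1, 0, 0, 0, 0, 0, 0, 0, 0, 0, 0, 0],
)

```text
t: 25.17
position: [0.5523, -0.2075, 0.1721]
orientation: [0.695, 0.719, -0.0, -0.001]
force: [-0.0, -0.6, 0.4]
opening: -0.001
```

```bash
python3 - <<'E'
from arc import *
s=read_state();p=s['position'];print(s['t'],p,s['force'],s['opening'])
save(snapshot('side'),'s15')
T=Rtool(.0334)
plan([(gp(tcp(f)),T,0,13) for f in np.arange(1.02,.25,-.08)])
E
```

```text
25.1667 [ 0.5522689  -0.20745416  0.1721338 ] [-0.04528773 -0.59030096  0.38053177] -0.0006524641094495529
[ 11.5,0.5,3,-.001,-.001,0,0,  11,0,4,0,0,0,0,  10.5,0,5,0,0,0,0,  10,0,5.5,0,0,0,0,  9.5,0,6.5,0,0,0,0,  9,0,7,0,0,0,0,  8.5,0,8,0,0,0,0,  7.5,0,8.5,0,0,0,0 ]
[ 7,0,9,0,0,0,0,  6.5,0,10,0,0,0,0 ]
end tcp [ 0.5498 -0.117   0.1057]
```

View pics/s15.png

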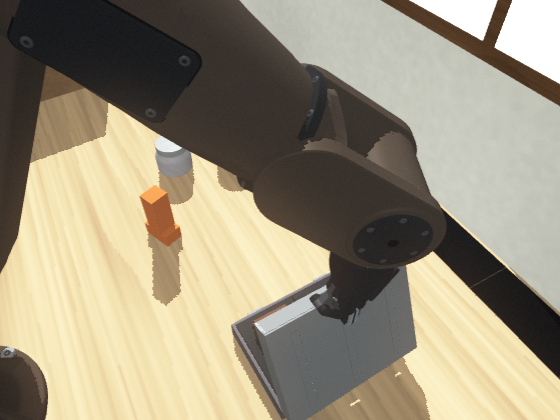

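The lid is folding over, with its free edge now at side (255,328)–(400,270). I continue along the arc.

carry_out(
  moves=[11.5, 0.5, 3, 0, 0, 0, 0, 11, 0, 4, 0, 0, 0, 0, 10.5, 0, 5, 0, 0, 0, 0, 10, 0, 5.5, 0, 0, 0, 0, 9.5, 0, 6.5, 0, 0, 0, 0, 9, 0, 7, 0, 0, 0, 0, 0, 0, 0, 0, 0, 0, 0],
)

```text
t: 25.8
position: [0.5502, -0.1452, 0.1399]
orientation: [0.695, 0.719, -0.001, -0.002]
force: [0.4, -0.4, 0.3]
opening: -0.003
```

carry_out(
  moves=[8.5, 0, 8, 0, 0, 0, 0, 7.5, 0, 8.5, 0, 0, 0, 0, 7, 0, 9, 0, 0, 0, 0, 6.5, 0, 10, 0, 0, 0, 0, 0, 0, 0, 0, 0, 0, 0],
)

```text
t: 26.22
position: [0.5489, -0.1164, 0.1037]
orientation: [0.695, 0.719, -0.001, -0.002]
force: [-0.7, 0.3, -0.5]
opening: 0.003
```

```bash
python3 - <<'E'
from arc import *
s=read_state();p=s['position'];print(s['t'],p,s['force'],s['opening'])
save(snapshot('side'),'s16')
T=Rtool(.0334)
plan([(gp(tcp(f)),T,0,8) for f in (.22,.14,.08,.04,.0)])
E
```

```text
26.2167 [ 0.54892183 -0.11639394  0.10374282] [-0.71826994  0.27574622 -0.47606011] 0.0030841386316873814
[ 3,0,4.5,-.001,0,0,0,  2.5,0.5,4.5,-.002,-.001,0,0,  2.5,0,5,0,0,0,0,  2,0,5.5,0,0,0,0,  1.5,0,4,0,0,0,0,  1.5,0,4,0,0,0,0,  2,0,5.5,0,0,0,0,  1.5,0,5.5,0,0,0,0 ]
end tcp [ 0.5493 -0.1005  0.0661]
```

View pics/s16.png

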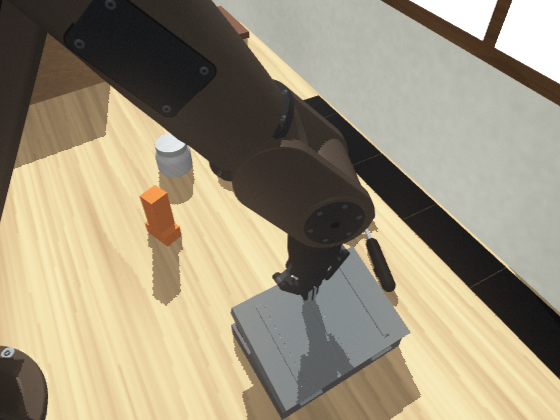

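carry_out(
  moves=[3, 0, 4.5, 0, 0, 0, 0, 2.5, 0, 4.5, 0, 0, 0, 0, 2.5, 0, 5, 0, 0, 0, 0, 2, 0, 5.5, 0, 0, 0, 0, 1.5, 0, 4, 0, 0, 0, 0, 1.5, 0, 4, 0, 0, 0, 0, 0, 0, 0, 0, 0, 0, 0],
)

```text
t: 26.85
position: [0.5491, -0.1045, 0.0777]
orientation: [0.695, 0.719, -0.0, -0.001]
force: [-1.0, 0.1, 0.0]
opening: -0.001
```

carry_out(
  moves=[2, 0, 3, 0, 0, 0, 0, 1, 0, 3, 0, 0, 0, 0, 0, 0, 2, 0, 0, 0, 0, 0, 0, 0, 0, 0, 0, 0],
)

```text
t: 27.18
position: [0.5493, -0.1018, 0.0701]
orientation: [0.695, 0.719, -0.0, -0.0]
force: [-0.0, -0.5, -0.3]
opening: 0.001
```

carry_out(
  moves=[0, 0, 2, 0, 0, 0, 0, 0, 0, 1.5, 0, 0, 0, 0, 0, 0, 0, 0, 0, 0, 0],
)

```text
t: 27.43
position: [0.5493, -0.1019, 0.0668]
orientation: [0.695, 0.719, -0.0, -0.0]
force: [-0.1, 0.1, -0.4]
opening: -0.002
```

carry_out(
  moves=[0, 0, 1, 0, 0, 0, 0, 0, 0, 0.5, 0, 0, 0, 0, 0, 0, 0, 0, 0, 0, 0],
)

```text
t: 27.68
position: [0.5495, -0.1019, 0.066]
orientation: [0.695, 0.719, -0.0, 0.0]
force: [-2.1, 1.6, 5.8]
opening: 0.003
```

carry_out(
  moves=[0, 0, 1, 0, 0, 0, 0, 0, 0, 0, 0, 0, 0, 0],
)

```text
t: 27.85
position: [0.5495, -0.1019, 0.0659]
orientation: [0.695, 0.719, 0.0, 0.0]
force: [-4.2, 2.0, 17.2]
opening: 0.001
```

carry_out(
  moves=[0, 0, 0.5, 0, 0, 0, 0, 0, 0, 0, 0, 0, 0, 0, 0, 0, 0, 0, 0, 0, 0],
)

```text
t: 28.1
position: [0.5495, -0.1019, 0.0659]
orientation: [0.695, 0.719, 0.0, 0.0]
force: [-6.4, 0.9, 23.7]
opening: -0.003
```

carry_out(
  moves=[0, 0, -5, 0, 0, 0, 0, 0, 0, -20, 0, 0, 0, 0, 0, 0, -35, 0, 0, 0, 0, 0, 0, -35, 0, 0, 0, 0, 30, 0, -30, 0, 0, 0, 0, 40, 0, 0, 0, 0, 0, 0, 40, 0, 0, 0, 0, 0, 0, 40, 0, 0, 0, 0, 0, 0],
)

```text
t: 28.77
position: [0.5443, 0.0488, 0.1893]
orientation: [0.696, 0.718, 0.0, 0.0]
force: [0.1, -0.4, -0.3]
opening: 0.001
```

carry_out(
  moves=[40, 0, 0, 0, 0, 0, 0, 40, 0, 0, 0, 0, 0, 0, 0, 0, 0, 0, 0, 0, 0, 0, 0, 0, 0, 0, 0, 0],
)

```text
t: 29.1
position: [0.5416, 0.1293, 0.1884]
orientation: [0.694, 0.72, -0.0, -0.0]
force: [-0.6, -0.8, -0.3]
opening: -0.002
```

```bash
python3 - <<'E'
from lid import *
s=read_state();print(s['t'],s['position'],s['force'])
I=snapshot('top');S=snapshot('side');save(I,'t17');save(S,'s17')
P=[(lidpts(0,[(.12,.172,.034),(-.12,.172,.034),(-.12,0,.034),(.12,0,.034)]),(255,0,0)),(lidpts(0.03,[(.12,.172,.034),(-.12,.172,.034),(-.12,0,.034),(.12,0,.034)]),(0,255,0))]
ov(S,'side',P,(215,235,415,420),3.2,'o17s');ov(I,'top',P,(320,150,440,280),4.5,'o17t')
E
```

```text
29.1 [0.54157313 0.12931274 0.18841356] [-0.56834297 -0.7901072  -0.29721349]
```

View pics/o17s.png

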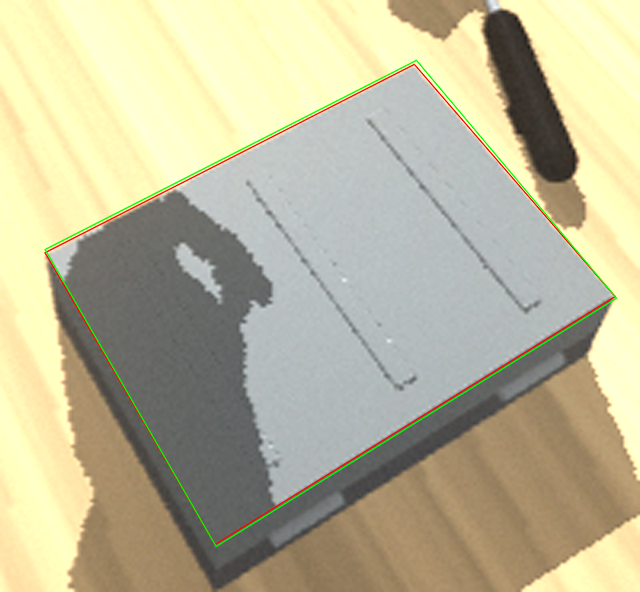

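View pics/t17.png

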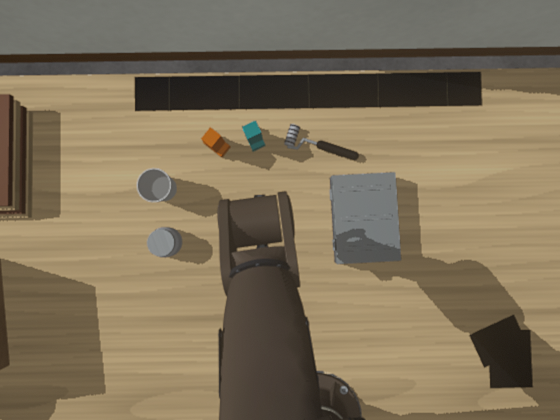

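View pics/s17.png

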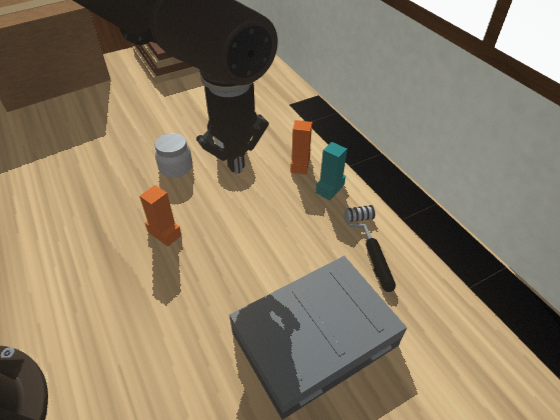

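The lid matches the shut outline in the side view; tub, tin, roller and look-alikes are where they were. The arm is clear, so I hand in.

```bash
python3 -c "
from workcell import *
print(hand_in())"
```

```text
the job is handed in; nothing more can be done
None
```

Both plugs are in their own nests and the lid is shut. The job was handed in at about 29 s, and `hand_in()` gave no verdict.

**What I did**
- **Tee, laying down:** I gripped it by the stem sides, lifted it just clear of the bench, and turned it 90° in the air. I lowered it flat in roughly 1–2 mm steps until it touched and let go there.
- **Tee, seating:** I took it again from above and lowered it into its nest without snagging.
- **House:** I seated it the same way. It caught the pocket edge briefly (about 17 N), then slid in.
- **Lid:** I swung it over with shut fingers and pressed it down with about 24 N.

**Last checks**
- **Plugs:** Before the lid was closed, overlays at seated height matched both plugs in both views. The tee touched down at its seated height. A light press on the house met its top at 56 mm, which is the seated value.
- **Lid:** Pressing met its top at 66 mm, the shut height, and its outline matches the shut position in the side view.
- **Bystanders:** The tub, roller, tin and the orange and turquoise look-alikes stand where they were. The arm was clear of everything.

**Disagreements:** The two cameras differed by about 1 px (1–2 mm) on the case position. The house pocket lay about 1 mm further in +x than I had measured. No check failed.

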